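# Refit the snap ring on the swivel stand

### The arm

A 6-joint arm with a two-finger parallel gripper is mounted at the origin on the work surface. World frame = base frame: x ahead of the robot, y to its left, z up, the work surface at z = 0. Lengths are in mm, angles in rad, forces in N, time in s.
With the tool pointing down it reaches from about 325 to 900 mm from the base axis. Payload 6.1 kg.
Tool frame: the origin (TCP) lies midway between the tips of the shut fingers; the grasp point (between the pads) lies 19 mm behind it; z points along the fingers, y is the line along which they close (so a half turn about z gives the same grasp; the last joint's range is limited). The gripper opens to 87 mm and grips with 3 to 60 N. Pads are 19 mm wide; open, the fingers measure 117 mm over their backs; the gripper's body (75 mm by 190 mm) begins 51 mm behind the grasp point.
Start: joints at [-1.329, 0.22, 1.526, -0, 1.395, -0.126], TCP at [224.72, -583.195, 222.538] pointing down, gripper open.
Joint ranges: [-2.98, 2.98], [-0.91, 2.08], [0.09, 2.57], [-1.24, 4.39], [0.2, 2.65], [-2.68, 2.68]. Speed limits (rad/s): [2.57, 2.57, 3.01, 3.14, 3.14, 3.14].

### API

Orientations are given as a rotation vector (axis times angle).
In Python, from bench import arm, viewer gives the robot as it stands.
- The arm moves only by the tool arm_command, never from a script. Its argument "commands" is text: rows parted by semicolons, each of 7 numbers parted by spaces: the shift along the tool's x, y, z in units of 0.25 m (1.0 is 0.25 m), then the turn, a rotation vector about the tool's x, y, z in units of 0.12 rad (1.0 is 0.12 rad), then the gripper's target within -1 to 1 (shut at 1, half-way at 0, fully open at -1). In form: dx dy dz rx ry rz hand; .... A call has 1 to 12 rows; each row shifts and turns the commanded pose from where the row before left it, along the tool's axes as they then stand; what a row does not reach is not made up. A row lasts 1/10 s, in which the tool goes at most 50 mm and 8.59 degrees, less where a joint would pass 70% of its speed; a pose out of reach is approached as far as the arm can. A call with a number of a shift or a turn outside -1 to 1 is refused whole. A call with a gripper value outside its range is refused whole. The fingers move at their own pace and stop on an object; "squeeze" is the grip in N (left out, the last holds). Time passes only in rows, so rows that do not move let the fingers close. It gives the time, the measured TCP pose, the force, the opening and the grip force at its end, in the units of the state.
- arm.read_state(): the state, without advancing time (a new reading comes with each control period).
- viewer.snapshot(name): name is "scene" or "top"; returns a dict with "color" (400x640x3 uint8, red, green, blue), "depth" (400x640 float32, mm along the optical axis (not along the pixel's ray), 0 where there is no reading), "mtx" (3x3 intrinsics, pixels), "rvec" (rotation vector, rad) and "tvec" (3), from world to camera coordinates, as OpenCV has them. Camera axes: x right, y down, z forward; pixel columns grow to the right and rows downward; lengths in mm; the calibration is good to about 2 mm. A picture is of the moment at which its call begins.
- arm.job_done(): hands the job in; it is judged then, once.
The state is a dict: "t": time; "q": joint angles; "joint_velocities": joint speeds; "joint_efforts": joint torques, N m; "ee_pos": TCP position; "eef_rot": TCP orientation; "wrist_force": force on the tool from outside, world axes, zero at the start; "wrist_torque": the same for the moment, N m; "opening": opening from 0.0 (shut) to 1.0 (fully open); "gripper_force": force on a finger pad.
Only numpy, scipy, OpenCV 4.12 (cv2) and the standard library are available. Lean on these libraries where they do the work, as an engineer would, in place of code of your own. Each camera call takes 0.05 s, during which the arm holds its last target. There are 200 camera calls.

### The job

Refit the snap ring that holds the swivel arm on its desk stand: with the snap-ring pliers, spread the ring, lift it off its holder, slide it down over the post against the sprung collar and let it close into the groove. Lay the pliers flat on the desk, then press the ring firmly down with the fingertips to make sure that it is fully home in the groove. Leave the mug and stapler alone.

Things in the scene. Friction and masses are not known exactly. Their poses are not given: they have to be found in the camera images.
- pliers_grip (a point): Dark steel snap-ring pliers (100 mm long, 0.14 kg) flat on the desk. Point midway between the two handle posts, 22 mm above the desk. +x points to the tips, y is the squeezing line, z up. The posts are upright black rubber cylinders, 14 mm thick, 36 mm high, 63 mm over their outsides at rest. The pivot is 29 mm ahead (+x) of the posts at rest, 37 mm fully squeezed (about 32 mm wide).
- pliers_l (a joint): Squeeze of the +y handle, 0 at rest, 0.47 rad at the stop. Squeezing the handles spreads the tips. Sprung: about 7 N per handle at first, 9 N fully squeezed, 15 N with the ring. Squeeze only 2 to 4 mm in all to carry the pliers with the tips still narrow; hold firmly (30 N or more) at the stop to carry the ring.
- pliers_r (a joint): Squeeze of the -y handle, as pliers_l.
- pliers_tip (a point): Fixed to the pivot, 55 mm ahead (+x) of it, midway between the tips at rest at mid-slot height, 5 mm lower than pliers_grip. Each tip is an upright bobbin: pin 5 mm thick, slot 5.8 mm high, flanges 9 mm in diameter, 3 mm thick, lever above. Pin centres at y = +-4.8 mm at rest, +-29 mm fully spread; then they lie 8 mm nearer the pivot (x = -8 mm from this point).
- ring_center (a point): Bright steel snap ring, 4 mm thick, 57 x 47 mm, 40 g, flat on its holder. Centre of its bore, mid-thickness. -x points to its gap, +x to its closed back, z up. Three inward teeth (back, and each arm at 135 degrees from the back) leave a bore of radius 12.3 mm. Fully spread, it passes over the post when the post's axis is 3 to 8 mm from the centre to -x (2 mm to spare each side).
- ring_gap (a point): Middle of the ring's gap, mid-thickness, 28 mm from ring_center towards -x. Facing forks end the two arms: 32 mm between them, two prongs each, 8 mm apart in x. A plier pin lodges between the prongs from inside the gap; its centre is then at y = +-16 mm (arm closed). The forks are sprung inwards: 1.2 N each at first, 4.5 N fully spread. A tip fits between them at rest.
- ring_l (a joint): Opening of the ring's +y arm: 0 closed, 0.27 to 0.36 rad fully spread by the pliers. In the groove it reads 0 to 0.03; caught on the thick part of the post 0.08 or more. Before letting go at the groove, pull the ring to its -x until the back tooth touches the post; as the arms close, their forks move 5 mm to -x: follow with the pliers, or the ring closes off-centre.
- ring_r (a joint): Opening of the ring's -y arm, as ring_l.
- holder: Grey plastic block fixed to the desk, on which the ring lies: foot 46 x 54 mm, top 36 x 46 mm at 45 mm height, with a peg 16 mm in diameter standing 9 mm up inside the ring. Origin on the desk below the peg. -x towards the ring's gap, z up. The space below the forks is free.
- groove (a point): Middle of the groove, on the post's axis, 83.4 mm above the desk. The stand is fixed: base plate 110 x 110 x 12 mm, upright steel post 29 mm in diameter, groove 24 mm in diameter and 6.8 mm high (80 to 86.8 mm above the desk). Its arm points to its +x, 134 mm long, no higher than 107 mm. z up.
- post_top (a point): Centre of the post's top, 16.6 mm above groove (100 mm above the desk).
- collar (a joint): Sprung collar round the post, pressed down by 0 to 0.005 m. Top 43 mm in diameter; 9 mm lower it is 58 mm wide. Unpressed its top is 84.8 mm above the desk, in front of the groove; it needs 2 to 4.8 mm of pressing (1 N at first, 0.5 N more per mm) to bring a ring on it level with the groove. With the ring home it stays about 2 mm down.
- mug_rim (a point): White mug, a bystander: centre of its rim (80 mm wide, 95 mm high).
- stapler: Stapler, a bystander, 130 x 34 x 50 mm, origin below its centre, long along x.

How it is judged:
By the outcome, as a careful person would: the job done as asked, in the order asked, and still so for the second after the job is handed in, with the robot touching nothing.
It also fails if it takes over 72 s, if anything falls off the work surface, if the arm or the gripper's body presses on something with over 40 N, if the wrist force passes 120 N, or if a joint passes its speed limit or range.

## Working session

There is one attempt and no reset: what is moved stays moved. The work goes in short steps, Python scripts to look and compute and a tool call to move; the robot and the scene stay as the last step left them, time stands still between calls to the robot, and variables do not carry over. Pictures are saved under pics/ and viewed, at most 10 in all, crops included, and the job is handed in when it is done.

Besides the shell and the picture viewer there is one more tool, called in YAML: its name, and indented under it one key for each argument. arm_command: Moves the arm, as the interface text tells. Shifts and turns lie within -1 to 1; 1 stands for 0.25 m of shift or 0.12 rad of turn. Its arguments: {"type":"object","properties":{"commands":{"type":"string"},"squeeze":{"type":"number"}},"required":["commands"]}

```bash
ls; mkdir -p pics; python3 - <<'E'
from bench import arm, viewer
import cv2,numpy as np
for n in("scene","top"):
    s=viewer.snapshot(n); np.savez(f"{n}0.npz",**s); cv2.imwrite(f"pics/{n}0.png",s["color"][...,::-1])
    R=cv2.Rodrigues(np.array(s["rvec"],float))[0]; print(n,s["mtx"],R.round(3),(-R.T@np.ravel(s["tvec"])).round(1))
print(arm.read_state())
E
```

```text
pics
scene [[444.53963358   0.         327.71480747]
 [  0.         444.53963358 203.43870135]
 [  0.           0.           1.        ]] [[ 0.334  0.943  0.008]
 [ 0.746 -0.259 -0.613]
 [-0.576  0.211 -0.79 ]] [1201.5 -256.1  920.3]
top [[484.20805411   0.         316.7894    ]
 [  0.         484.20805411 201.00008983]
 [  0.           0.           1.        ]] [[ 0.    -1.     0.001]
 [-0.992 -0.    -0.125]
 [ 0.125 -0.001 -0.992]] [ 463.8  -27.5 1085.6]
{'t': 0.1, 'q': array([-1.32907977e+00,  2.21147074e-01,  1.52750727e+00, -1.80409503e-05,
        1.39467467e+00, -1.26125505e-01]), 'joint_velocities': array([-0.00040472, -0.00232093, -0.00163274,  0.00076974,  0.00024459,
       -0.00059577]), 'joint_efforts': array([-2.33725168e-04, -4.95949495e+01, -3.88518620e+01,  7.01148016e-02,
        5.16650139e-02, -4.46564172e-05]), 'ee_pos': array([ 224.59336537, -582.65616014,  221.54116077]), 'eef_rot': array([-3.08690290e+00, -5.74240961e-01,  1.85294503e-04]), 'wrist_force': array([ 0.46014683, -0.61174533, -0.0413281 ]), 'wrist_torque': array([-0.00720705, -0.03493864,  0.06054037]), 'gripper_force': 0.0, 'opening': 0.9994427564785233}
```

View pics/scene0.png

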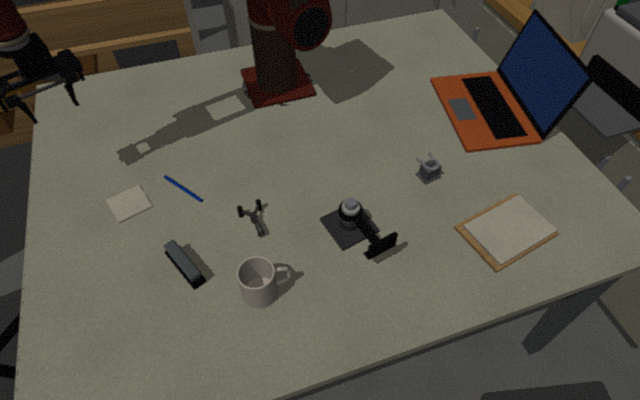

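View pics/top0.png

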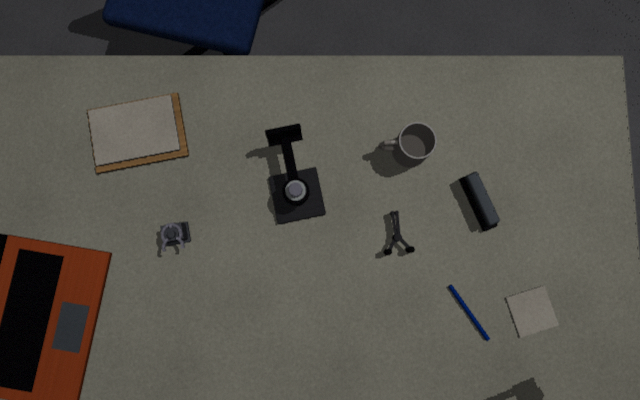

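The scene view shows the pliers at (255,215), the stand post at (350,210) and the holder with the ring at (430,168). In the top view they are at (397,235), (295,190) and (173,237). The mug is at (415,141) and the stapler at (478,202) in the top view. I'll zoom in on one composite.

```bash
cat > h.py <<'E'
import numpy as np, cv2
def cam(s):
    R=cv2.Rodrigues(np.array(s["rvec"],float))[0]; t=np.ravel(s["tvec"]); return s["mtx"],R,t
def ray(s,u,v,z):
    K,R,t=cam(s); c=-R.T@t; d=R.T@np.linalg.inv(K)@[u,v,1.]; return c+d*(z-c[2])/d[2]
def proj(s,p):
    K,R,t=cam(s); return cv2.projectPoints(np.array(p,float).reshape(-1,1,3),np.array(s["rvec"],float),t,K,None)[0].reshape(-1,2)
def crop(s,u,v,w,h,k,gain=2.):
    c=s["color"][v-h:v+h,u-w:u+w,::-1].astype(float)*gain
    return cv2.resize(np.clip(c,0,255).astype(np.uint8),None,fx=k,fy=k,interpolation=cv2.INTER_CUBIC)
def load(n): return dict(np.load(n))
E
python3 - <<'E'
from h import *
t=load("top0.npz"); s=load("scene0.npz")
# crops 50x50 px, x8
a=[crop(t,397,232,25,28,10/2*1.06,2) for _ in [0]]
row=lambda S,L:np.hstack([cv2.resize(crop(S,u,v,25,28,1,2.2),(265,297),interpolation=cv2.INTER_CUBIC) for u,v in L])
cv2.imwrite("pics/z0.png",np.vstack([row(t,[(397,232),(173,237),(295,190)]),row(s,[(255,215),(430,168),(350,210)])]))
for u,v,z in[(397,235,22),(173,237,50),(295,190,100)]: print(ray(t,u,v,z).round())
E
```

```text
[ 522. -204.   22.]
[516. 279.  50.]
[610.  17. 100.]
```

View pics/z0.png

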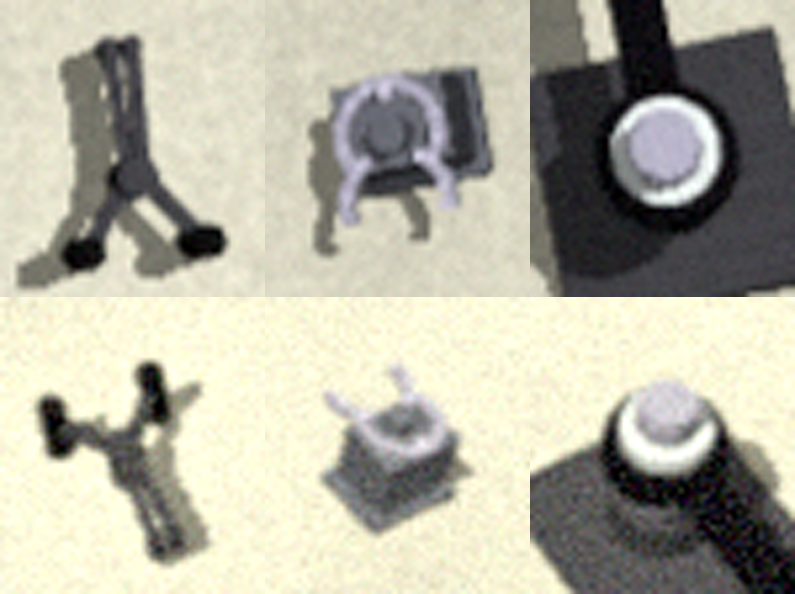

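The composite clearly shows the posts, lever and tips of the pliers, pointing to +x. The ring's gap faces the robot, and the post top sits with the white collar around it. Next I'll measure with masks.

```bash
cat > meas.py <<'E'
from h import *
t=load("top0.npz")
I=t["color"].astype(int); D=I[...,2]-I[...,0]; L=I.sum(2)/3
def box(m,u,v,w=25,h=28):
    z=np.zeros_like(m); z[v-h:v+h,u-w:u+w]=m[v-h:v+h,u-w:u+w]; return z
if __name__=="__main__":
    np.set_printoptions(linewidth=250)
    print("ring px L/D",[(L[y,x].round(),D[y,x]) for x,y in[(173,237),(166,227),(160,237),(163,243)]], "desk",L[270,173],D[270,173])
    # pliers posts: darkest
    m=box(L<18,397,232); n,lab,st,c=cv2.connectedComponentsWithStats(m.astype(np.uint8))
    for i in range(1,n): 
        if st[i,4]>8: print("dark",st[i],c[i].round(1),ray(t,*c[i],20).round(1))
    m=box((L<60),397,232,14,26); 
    print(L[205:260,378:416].astype(int)[::2,::1])
E
python3 meas.py; python3 - <<'E'
from meas import *
np.set_printoptions(linewidth=250)
print(L[218:256,155:192].astype(int)); print(D[218:256,155:192])
E
```

```text
ring px L/D [(np.float64(37.0), np.int64(4)), (np.float64(73.0), np.int64(5)), (np.float64(52.0), np.int64(-7)), (np.float64(78.0), np.int64(7))] desk 90.66666666666667 -11
dark [406 247   8   5  35] [409.6 249.1] [ 491.6 -231.5   20. ]
dark [384 249   7   6  32] [387.3 251.5] [ 486.3 -182.5   20. ]
[[ 96  99 100 ...  96  94  96]
 [100  98  96 ...  94  97  97]
 [ 98  97  98 ...  97  98  97]
 ...
 [ 51  50  54 ...  99 101 105]
 [ 54  51  52 ... 101 104 104]
 [ 99 100 102 ...  99 101 101]]
[[94 95 93 ... 93 92 90]
 [92 97 95 ... 94 93 95]
 [95 97 97 ... 92 94 96]
 ...
 [96 95 66 ... 97 96 98]
 [94 95 64 ... 94 97 96]
 [93 92 64 ... 95 93 97]]
[[-13 -11 -10 ... -11 -11 -11]
 [-11 -11 -10 ... -11 -11 -11]
 [-10 -11 -11 ... -10 -11 -10]
 ...
 [-11 -11  -7 ... -11 -11 -12]
 [-11 -11  -8 ... -10 -11 -11]
 [-11 -10  -7 ... -12 -13 -11]]
```

```bash
python3 - <<'E'
from meas import *
print("tips",ray(t,394.5,212.7,20).round(1),"pivot",ray(t,396.7,237.6,24).round(1))
m=box((L>58)&(D>-2),173,232,20,24)
ys,xs=np.nonzero(m); P=np.array([ray(t,x,y,49)[:2] for x,y in zip(xs,ys)]);print(len(P),"cells mm2",len(P)*4.6)
r=cv2.minAreaRect(P.astype(np.float32)); print("rect",r)
for y in range(212,258): print(''.join('#' if m[y,x] else '.' for x in range(152,196)))
m2=box((D>-1)&(L>60),295,190,14,16)
for y in range(174,208): print(''.join('#' if m2[y,x] else 'o' if L[y,x]>75 else '.' for x in range(278,312)))
print(L[190,278:312].astype(int)); print(D[190,278:312])
K=box(L<22,289,160,25,40)
E
```

```text
tips [ 571.6 -200.    20. ] pivot [ 516.5 -203.1   24. ]
226 cells mm2 1039.6
rect ((519.014404296875, 282.6704406738281), (55.81012725830078, 47.329681396484375), 9.50457763671875)
............................................
............................................
............................................
............................................
............................................
............................................
............................................
............................................
............................................
............................................
............................#...............
.................########...................
..............###########...................
.............##############.................
............########.#######................
........#..#####.###....####................
..........####....#......####...............
..........####............####..............
.........####.............####..............
.........###..............####..............
.........###......
[... 1850 characters left out ...]
.
.............##############.......
...............############.......
....................######........
............##...########.........
.............###########..........
.............##########...........
...............#####..............
..................................
..................................
..................................
..................................
..................................
..................................
..................................
[ 16  17  19  15   8   2   2  47  60  59  55  77  84  85  84  87  90  87
  87  87  85  87  87  78  84 106 111  77  29   8   9  19  29  28]
[2 1 1 0 0 0 2 1 2 1 4 7 8 6 7 9 7 8 8 6 9 8 6 8 2 4 3 2 1 2 2 4 2 0]
```

```bash
python3 - <<'E'
from meas import *
m=box((L>58)&(D>-2),173,232,20,24).astype(np.uint8)
n,lab,st,c=cv2.connectedComponentsWithStats(m,connectivity=4); m=lab==1+np.argmax(st[1:,4])
m[:]=np.isin(lab,[i for i in range(1,n) if st[i,4]>4])
ys,xs=np.nonzero(m); P=np.array([ray(t,x,y,49)[:2] for x,y in zip(xs,ys)])
print("rect",cv2.minAreaRect(P.astype(np.float32)))
from scipy.optimize import least_squares as ls
# arc points: mid-annulus rows<=238, excluding tooth
sel=(ys<=236)
cx=ls(lambda q:np.hypot(*(P[sel]-q[:2]).T)-q[2],[520,282,19],loss="soft_l1").x; print("arc centre",cx)
f=P[(ys>=244)]; l=f[f[:,1]>283].mean(0); r=f[f[:,1]<=283].mean(0)
print("forks",l,r,"mid",(l+r)/2,"yaw by y",np.degrees(np.arctan2(-(l-r)[0],(l-r)[1])),"yaw by axis",np.degrees(np.arctan2(*((cx[:2]-(l+r)/2)[::-1]))))
# post
m2=box((L>45),295,188,13,14).astype(np.uint8)
cs=max(cv2.findContours(m2,0,1)[0],key=cv2.contourArea); e=cv2.fitEllipse(cs); print("collar",e,ray(t,*e[0],84.8).round(1),"diam mm",np.array(e[1])/484*1010)
g=cv2.resize(np.clip(t["color"]*2.,0,255).astype(np.uint8)[165:215,270:320],None,fx=8,fy=8,interpolation=3)
h=cv2.HoughCircles(cv2.GaussianBlur(g[...,2],(0,0),4),cv2.HOUGH_GRADIENT,1.2,20,param1=60,param2=20,minRadius=45,maxRadius=95)
for a in h[0][:4]: 
    u,v=(a[0]+.5)/8-.5+270,(a[1]+.5)/8-.5+165; print("post?",u,v,a[2]/8*2.07,ray(t,u,v,100).round(1))
# stand base plate & scene triangulation
s=load("scene0.npz"); print("scene proj of post top guess",proj(s,[[610,17,100],[610,17,84.8]]))
E
```

```text
rect ((519.014404296875, 282.6704406738281), (55.81012725830078, 47.329681396484375), 9.50457763671875)
arc centre [524.05677889 283.64290333  19.78530784]
forks [494.63698382 299.15424785] [498.09672741 258.53532209] mid [496.36685561 278.84478497] yaw by y 4.868454849034469 yaw by axis 9.8306142829368
collar ((295.269287109375, 189.9062957763672), (19.772703170776367, 20.539331436157227), 144.4837646484375) [612.8  16.9  84.8] diam mm [41.26121943 42.86100155]
post? 295.1375 189.9875 21.39345 [610.4  16.5 100. ]
post? 293.1875 186.5375 22.63545 [617.6  20.5 100. ]
post? 297.5375 190.7375 16.2081 [608.8  11.5 100. ]
scene proj of post top guess [[350.24298692 199.60079447]
 [349.93324642 203.56062316]]
```

```bash
cat > go.py <<'E'
# usage: go(x,y,z,yaw_deg): total tool-axis turn (units) then shift (units) after turn
from h import *
from scipy.spatial.transform import Rotation as Ro
from bench import arm
def go(x,y,z,yaw,st=None):
    st=st or arm.read_state()
    R0=Ro.from_rotvec(st["eef_rot"]); R1=Ro.from_euler("z",yaw,degrees=True)*Ro.from_rotvec([np.pi,0,0])
    print("t",st["t"],"pos",st["ee_pos"].round(1),"turn units",((R0.inv()*R1).as_rotvec()/.12).round(3),
      "shift units",(R1.inv().apply(np.array([x,y,z])-st["ee_pos"])/250).round(4), "open mm",st["opening"]*87,"F",st["wrist_force"].round(1),st["gripper_force"])
E
python3 -c "
from go import *
go(489,-207,120,5.5)"
```

```text
t 0.1 pos [ 224.6 -582.7  221.5] turn units [-0.015  0.     2.265] shift units [ 1.1968 -1.3943  0.4062] open mm 86.95151981363153 F [ 0.5 -0.6 -0. ] 0.0
```

arm_command:
  commands: "0 0 0 0 0 0.755 -1; 0 0 0 0 0 0.755 -1; 0.12 -0.139 0.041 0 0 0.755 -1; 0.12 -0.139 0.041 0 0 0 -1; 0.12 -0.139 0.041 0 0 0 -1; 0.12 -0.139 0.041 0 0 0 -1; 0.12 -0.139 0.041 0 0 0 -1; 0.12 -0.139 0.041 0 0 0 -1; 0.12 -0.139 0.041 0 0 0 -1; 0.12 -0.139 0.041 0 0 0 -1; 0.12 -0.139 0.041 0 0 0 -1; 0 0 0 0 0 0 -1"
  squeeze: 40

```text
t: 1.3
ee_pos: [461.1, -238.4, 128.2]
eef_rot: [-3.134, -0.159, 0.003]
wrist_force: [-1.2, -0.3, 0.6]
opening: 1.002
gripper_force: 0.0
```

```bash
python3 -c "
from go import *
go(489,-207,60,5.5)"
```

```text
t 1.3 pos [ 461.1 -238.4  128.2] turn units [-0.033  0.014  0.047] shift units [ 0.1232 -0.1144  0.2729] open mm 87.14070370200409 F [-1.2 -0.3  0.6] 0.0
```

arm_command:
  commands: "0.041 -0.038 0.09 0 0 0.04 -1; 0.041 -0.038 0.09 -0.03 0 0 -1; 0.041 -0.038 0.09 0 0 0 -1; 0 0 0 0 0 0 -1; 0 0 0 0 0 0 -1"

```text
t: 1.8
ee_pos: [487.3, -212.9, 62.6]
eef_rot: [3.135, 0.144, -0.002]
wrist_force: [-0.2, 0.2, 0.9]
opening: 0.999
gripper_force: 0.0
```

```bash
python3 -c "
from go import *
from bench import viewer
go(489,-207,5,5.5)
s=viewer.snapshot('scene'); np.savez('s1.npz',**s); t=viewer.snapshot('top'); np.savez('t1.npz',**t)
cv2.imwrite('pics/a.png',np.hstack([crop(s,255,205,40,45,5),crop(t,397,240,40,45,5)]))"
```

```text
t 1.8 pos [ 487.3 -212.9   62.6] turn units [ 0.026  0.012 -0.036] shift units [ 0.0089 -0.0229  0.2303] open mm 86.93677757089873 F [-0.2  0.2  0.9] 0.0
```

View pics/a.png

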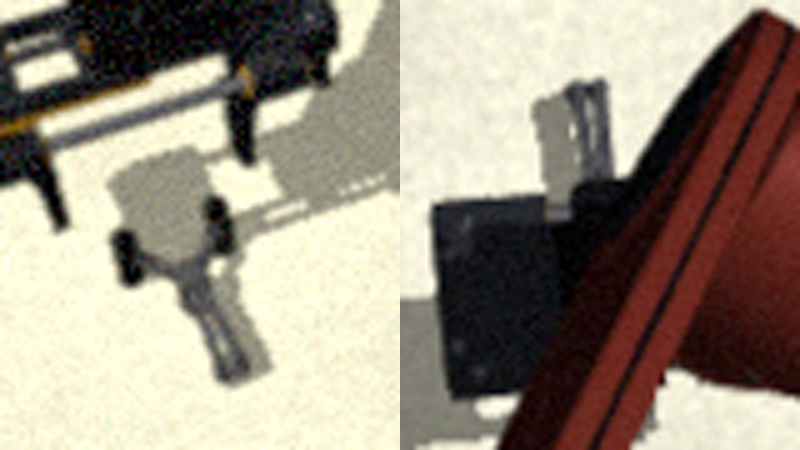

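The crops show both fingertips straddling the posts, at about (227,205) and (265,192) in the scene view. I'll descend, then squeeze lightly.

arm_command:
  commands: "0.009 -0.023 0.06 0.03 0.012 -0.03 -1; 0 0 0.09 0 0 0 -1; 0 0 0.075 0 0 0 -1; 0 0 0 0 0 0 -0.4; 0 0 0 0 0 0 -0.4; 0 0 0 0 0 0 -0.4; 0 0 0 0 0 0 -0.4; 0 0 0 0 0 0 -0.4"

```text
t: 2.7
ee_pos: [490.6, -207.5, 7.7]
eef_rot: [3.137, 0.149, 0.005]
wrist_force: [-1.1, -0.3, 3.4]
opening: 0.72
gripper_force: 8.8
```

```bash
python3 -c "
from go import *
go(489,-207,5,5.5)"
```

```text
t 2.7 pos [ 490.6 -207.5    7.7] turn units [ 0.014 -0.026 -0.009] shift units [-0.0062 -0.0025  0.0109] open mm 62.642338775916905 F [-1.1 -0.3  3.4] 8.786247036186978
```

arm_command:
  commands: "0 0 0 0 0 0 -0.38; 0 0 0 0 0 0 -0.38; 0 0 0 0 0 0 -0.38"

```text
t: 3.0
ee_pos: [490.4, -207.5, 7.7]
eef_rot: [3.137, 0.149, 0.004]
wrist_force: [-2.2, -0.5, 5.9]
opening: 0.696
gripper_force: 9.6
```

arm_command:
  commands: "0 0 -0.06 0 0 0 -0.37; 0 0 -0.1 0 0 0 -0.37; 0 0 -0.16 0 0 0 -0.37; 0 0 -0.16 0 0 -0.36 -0.37; 0 0 0 0 0 0 -0.37"

```text
t: 3.5
ee_pos: [493.6, -208.8, 133.9]
eef_rot: [3.127, 0.218, 0.018]
wrist_force: [1.1, -1.4, -0.5]
opening: 0.682
gripper_force: 7.1
```

```bash
python3 -c "
from go import *
go(371.5,262.2,90,8)"
```

```text
t 3.5 pos [ 493.6 -208.8  133.9] turn units [ 0.061 -0.09  -0.004] shift units [-0.2213 -1.9338  0.1756] open mm 59.36704143266183 F [ 1.1 -1.4 -0.5] 7.0655277371406555
```

arm_command:
  commands: "-0.02 -0.12 0.015 0 0 0 -0.37; -0.02 -0.181 0.016 0 0 0 -0.37; -0.02 -0.181 0.016 0 0 0 -0.37; -0.02 -0.181 0.016 0 0 0 -0.37; -0.02 -0.181 0.016 0 0 0 -0.37; -0.02 -0.181 0.016 0 0 0 -0.37; -0.02 -0.181 0.016 0 0 0 -0.37; -0.02 -0.181 0.016 0 0 0 -0.37; -0.02 -0.181 0.016 0 0 0 -0.37; -0.02 -0.181 0.016 0 0 0 -0.37; -0.02 -0.181 0.016 0 0 0 -0.37; 0 0 0 0 0 0 -0.37"

```text
t: 4.7
ee_pos: [366.2, 267.8, 82.2]
eef_rot: [-3.132, -0.225, -0.0]
wrist_force: [0.3, -0.1, -1.5]
opening: 0.688
gripper_force: 7.1
```

```bash
python3 -c "
from go import *
go(371.5,262.2,60,8)"
```

```text
t 4.7 pos [366.2 267.8  82.2] turn units [-0.014 -0.001  0.033] shift units [0.0179 0.0253 0.0888] open mm 59.832256873276386 F [ 0.3 -0.1 -1.5] 7.084776507108472
```

arm_command:
  commands: "0.009 0.012 0.07 0 0 0 -0.37; 0.009 0.012 0.075 0 0 0.03 -0.37; 0 0 0 0 0 0 -0.37; 0 0 0 0 0 0 -0.37"

```text
t: 5.1
ee_pos: [373.6, 257.7, 46.3]
eef_rot: [3.134, 0.21, -0.0]
wrist_force: [0.5, 0.5, -0.7]
opening: 0.686
gripper_force: 7.1
```

```bash
python3 -c "
from go import *
from bench import viewer
go(371.5,262.2,37.7,8)
s=viewer.snapshot('scene'); np.savez('s2.npz',**s); t=viewer.snapshot('top'); np.savez('t2.npz',**t)
cv2.imwrite('pics/b.png',np.hstack([crop(s,425,160,40,45,5),crop(t,175,250,40,45,5)]))"
```

```text
t 5.1 pos [373.6 257.7  46.3] turn units [ 0.004  0.001 -0.05 ] shift units [-0.006  -0.019   0.0342] open mm 59.66023058228666 F [ 0.5  0.5 -0.7] 7.094418213819154
```

View pics/b.png

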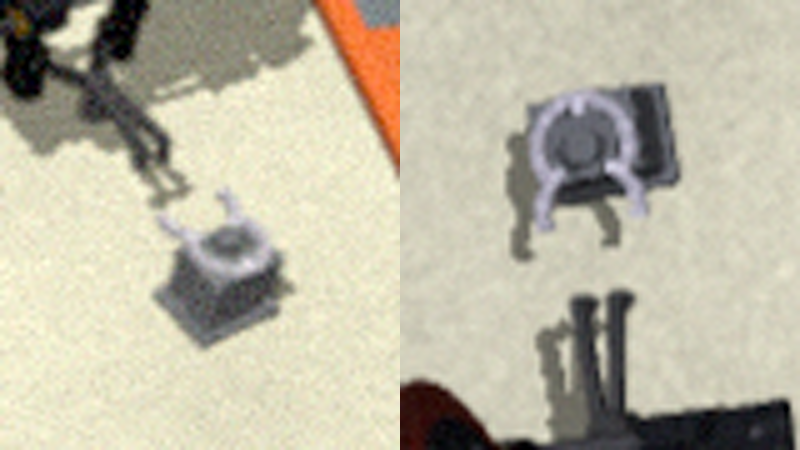

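```bash
cat > m2.py <<'E'
from h import *
t=load("t2.npz"); s=load("s2.npz")
I=t["color"].astype(int); L=I.sum(2)/3; D=I[...,2]-I[...,0]
m=np.zeros(L.shape,bool); m[240:258,150:196]=((L>58)&(D>-2))[240:258,150:196]
np.set_printoptions(linewidth=250,threshold=9999)
print(L[260:276,166:186].astype(int))
J=s["color"].astype(int); M=J.sum(2)/3
print("scene",M[138:156,408:424].astype(int))
E
python3 m2.py
```

```text
[[101 101 101  99  99  98  96  95  99 100  98  99 102 102 103 103 100 100 100 100]
 [103  99  99  99  97  98  99  97 103 101  98  99 100 102 106 102 102 101 100  99]
 [102  99  97  98 100 100 100 102 102 102  98  87  84  82  89 100 105 104 102  99]
 [ 99  98  99  91  85  82  82  90 100 100  85  58  48  46  54  75  95 101 102 101]
 [100 101  93  70  53  49  44  55  76  88  57  31  32  25  23  42  85  98 101 103]
 [101 101  85  48  29  24  23  24  44  80  52  30  31  21  24  50  87  97 100 103]
 [103 103  86  50  32  26  22  21  55  90  57  29  29  20  38  74  97 100 100 100]
 [104 100  94  53  30  29  22  34  75  99  58  30  29  25  64  93 102 103  99  97]
 [101  86  94  61  33  33  20  46  72  94  56  30  30  28  80  99 104 103  97  99]
 [ 87  61  72  64  37  30  22  40  51  71  49  31  30  29  82 100 102 100  99 102]
 [ 65  53  51  55  39  31  25  32  49  52  36  30  32  28  81  99 103 102 103 103]
 [ 52  52  54  47  33  30  25  29  46  71  47  31  30  29  82  97 101 102 105 104]
 [ 51  53  74  61  38  28  29  30  67  90  57  29  32  31  83  98 100 102 103 101]
 [ 70  80  95  71  42
[... 741 characters left out ...]
  22  50  93 114 115 114 109]
 [114 115  91  57  31  28  38  47  42  27  49  98 116 114 111 113]
 [117 112 103  64  42  27  53  66  48  44  58  97 108 112 117 108]
 [110 113 104  77  47  38  51  65  65  66  68  93 109 109 114 116]
 [112 116 110  94  78  58  55  66  87  81  69  71  80  98 109 109]
 [110 108 112 114 106  73  69  61  78  96  87  64  67  71  98 114]
 [113 115 111 119 108  93  78  69  70  94 105  89  69  69  97 104]
 [110 108 114 112 118 113 105  88  71  79  98 101  78  66  70  89]
 [110 109 108 111 116 116 112  99  75  64  70  71  66  62  79  99]
 [118 115 110 109 110 116  99  82  66  61  68  74  82  80  97 114]
 [110 111 109 107 110 109  94  74  66  61  82 101 103 106 114 112]]
```

```bash
python3 - <<'E'
from m2 import *
tip=ray(t,175.2,265.4,55.6); print("tip",tip.round(1))
u=np.array([np.cos(np.radians(7.6)),np.sin(np.radians(7.6))])
print("tip-tcp along/across", (tip[:2]-[373.6,257.7])@u,(tip[:2]-[373.6,257.7])@[-u[1],u[0]])
# ring yaw: symmetric via arms cols at rows
m[215:258,150:196]=((L>56)&(D>-3))[215:258,150:196]
m=cv2.connectedComponentsWithStats(m.astype(np.uint8),connectivity=8)
lab=m[1]; k=1+np.argmax(m[2][1:,4]); ys,xs=np.nonzero(lab==k)
P=np.array([ray(t,x,y,47)[:2] for x,y in zip(xs,ys)])
C=np.array([524.,284.2])
for yaw in(4,6,7,8,9,10,12):
    a=np.radians(yaw); e=np.array([np.cos(a),np.sin(a)]); Q=(P-C)@np.c_[e,[-e[1],e[0]]]
    f=Q[Q[:,0]<-22]; 
    print(yaw,"x ext",Q[:,0].min().round(1),Q[:,0].max().round(1),"y ext",Q[:,1].min().round(1),Q[:,1].max().round(1),"fork x min/mean L R",f[f[:,1]>0].min(0)[0].round(1),f[f[:,1]<0].min(0)[0].round(1),f[f[:,1]>0].mean(0).round(1),f[f[:,1]<0].mean(0).round(1))
print(proj(s,np.r_[tip[:2]-[u[1]*-0,0],55.6]))
E
```

```text
[[101 101 101  99  99  98  96  95  99 100  98  99 102 102 103 103 100 100 100 100]
 [103  99  99  99  97  98  99  97 103 101  98  99 100 102 106 102 102 101 100  99]
 [102  99  97  98 100 100 100 102 102 102  98  87  84  82  89 100 105 104 102  99]
 [ 99  98  99  91  85  82  82  90 100 100  85  58  48  46  54  75  95 101 102 101]
 [100 101  93  70  53  49  44  55  76  88  57  31  32  25  23  42  85  98 101 103]
 [101 101  85  48  29  24  23  24  44  80  52  30  31  21  24  50  87  97 100 103]
 [103 103  86  50  32  26  22  21  55  90  57  29  29  20  38  74  97 100 100 100]
 [104 100  94  53  30  29  22  34  75  99  58  30  29  25  64  93 102 103  99  97]
 [101  86  94  61  33  33  20  46  72  94  56  30  30  28  80  99 104 103  97  99]
 [ 87  61  72  64  37  30  22  40  51  71  49  31  30  29  82 100 102 100  99 102]
 [ 65  53  51  55  39  31  25  32  49  52  36  30  32  28  81  99 103 102 103 103]
 [ 52  52  54  47  33  30  25  29  46  71  47  31  30  29  82  97 101 102 105 104]
 [ 51  53  74  61  38  28  29  30  67  90  57  29  32  31  83  98 100 102 103 101]
 [ 70  80  95  71  42
[... 1527 characters left out ...]
 ext -34.4 22.9 y ext -26.7 23.6 fork x min/mean L R -34.4 -32.8 [-28.4  18. ] [-27.5 -23.1]
6 x ext -33.9 23.1 y ext -25.7 23.4 fork x min/mean L R -33.9 -33.7 [-27.8  18.9] [-27.7 -21.8]
7 x ext -34.1 23.2 y ext -25.2 23.8 fork x min/mean L R -33.6 -34.1 [-27.5  19.4] [-28.1 -21.3]
8 x ext -34.5 23.2 y ext -24.6 24.2 fork x min/mean L R -33.4 -34.5 [-27.6  19.7] [-28.5 -20.8]
9 x ext -34.8 23.3 y ext -24.1 24.7 fork x min/mean L R -33.1 -34.8 [-27.5  20.1] [-28.5 -20.4]
10 x ext -35.2 23.4 y ext -23.6 25.1 fork x min/mean L R -32.8 -35.2 [-27.4  20.7] [-28.6 -19.9]
12 x ext -35.9 23.5 y ext -23.1 26.0 fork x min/mean L R -32.1 -35.9 [-27.2  21.7] [-28.7 -18.7]
[[414.973775   144.50913601]]
```

```bash
sed -i 's/^print/#print/' m2.py; python3 -c "
from go import *
go(412.5,267.1,37.5,7.3)"
```

```text
t 5.2 pos [374.7 258.3  47.3] turn units [-0.003 -0.02   0.053] shift units [ 0.1544 -0.0157  0.0391] open mm 59.4173351679268 F [ 0.3  0.3 -1.7] 7.093793383101001
```

arm_command:
  commands: "0.02 -0.004 0.02 0 0 0 -0.37; 0.02 -0.004 0.02 0 0 0.03 -0.37; 0.02 -0.004 0 0 0 0 -0.37; 0.04 -0.004 0 0 0 0 -0.37; 0.04 0 0 0 0 0 -0.37; 0.014 0 0 0 0 0 -0.37; 0 0 0 0 0 0 -0.37; 0 0 0 0 0 0 -0.37"

```text
t: 6.0
ee_pos: [411.6, 267.2, 36.3]
eef_rot: [3.135, 0.205, 0.001]
wrist_force: [-0.4, -0.4, -1.7]
opening: 0.687
gripper_force: 7.0
```

```bash
python3 -c "
from go import *
from bench import viewer
go(412.5,267.1,37.5,7.3)
s=viewer.snapshot('scene'); np.savez('s3.npz',**s); t=viewer.snapshot('top'); np.savez('t3.npz',**t)
go(412.5,267.1,37.5,7.3)
cv2.imwrite('pics/c.png',np.hstack([crop(s,428,158,27,30,7),crop(t,174,242,27,30,7)]))"
```

```text
t 6.0 pos [411.6 267.2  36.3] turn units [ 0.001 -0.007  0.027] shift units [ 0.0033  0.0008 -0.0048] open mm 59.76111015554292 F [-0.4 -0.4 -1.7] 7.048098491504788
t 6.1 pos [411.4 267.2  36.3] turn units [ 0.001 -0.007  0.029] shift units [ 0.0044  0.001  -0.0049] open mm 59.870272778204985 F [ 0.8 -0.6 -2.6] 7.048578395624645
```

View pics/c.png

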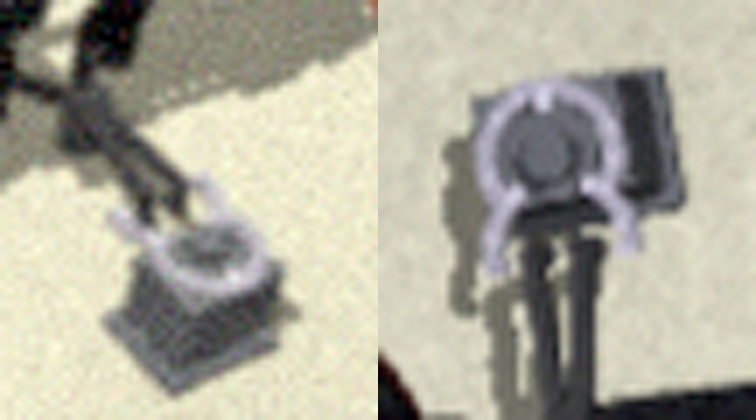

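```bash
cat > hz.py <<'E'
from h import *
def world(s):
    K,R,t=cam(s); h,w=s["depth"].shape; v,u=np.mgrid[:h,:w]; d=s["depth"]
    p=np.stack([(u-K[0,2])/K[0,0]*d,(v-K[1,2])/K[1,1]*d,d],-1); return (p-t)@R
E
python3 - <<'E'
from hz import *
np.set_printoptions(linewidth=250,precision=1,suppress=True,threshold=9999)
t0=load("top0.npz"); t3=load("t3.npz"); W0=world(t0);W3=world(t3)
print("t0 pliers tips z\n",W0[208:230,388:402,2]); print("t3\n",W3[240:262,160:186,2]); print("ring back",W3[222:228,165:180,2])
print("desk near",np.median(W0[200:206,385:400,2]),np.median(W3[262:268,190:200,2]),W0[200:206,385:400,2].std())
E
```

```text
t0 pliers tips z
 [[   0.1   -1.3   -1.6   -4.9    3.    -0.8    0.9   -0.9    2.6   -1.9    0.2    3.5    3.8   -1.6]
 [   1.2    3.5    0.4   -2.6    0.4    4.7   -1.5    2.9   -0.8    0.3    0.6   -0.2    0.1   -1.3]
 [   2.9    0.7    3.4    2.    -0.1   -2.3   -0.7    0.8   -0.1    0.8    2.4   -0.6   -0.7    4.2]
 [   2.4    0.     2.3    0.4   20.    -1.1    1.4   26.8   23.9   24.6    0.5   -0.5    1.7   -0.8]
 [   1.     2.    22.8   23.5   25.8   25.1   22.9   24.1   22.9   27.7    1.     1.7    2.4    2.4]
 [   0.7   16.9   20.8   29.2   26.5   26.1   20.7   27.1   30.9   24.7    3.5    3.     6.6    0.1]
 [   1.2   14.4   27.    28.6   23.9   26.3   15.1   26.8   27.4   29.1    0.1    3.4    2.5   -1.6]
 [   3.     3.4   13.2   28.9   25.4   29.5    4.1   25.1   32.1   28.2    3.4   -0.6   -0.5    4.1]
 [   1.1   -0.5    2.6   23.7   28.8   28.9    0.4   23.4   26.3   31.8    0.1 1085.6    3.1    0.4]
 [   1.9    2.6    3.2   20.8   27.2   24.7   28.3   25.1   29.9   25.9   26.9   -0.9   -0.6   -3.8]
 [   2.4    6.     0.8   24.9   26.4   26.7   27.1   21.6   30.5   28.8 
[... 5240 characters left out ...]
7   -1.1   -0.5   -0.9    0.1    1.3    1.2    1.9    2.3   -3.1    3.4    0.2    1.2    2.6]
 [  -3.1    2.8    0.6    4.2   -0.6    2.2   50.1   50.8   51.2    2.3    1.5   42.6   46.1   43.3   45.8]
 [  -0.7   50.    50.2 1085.6   50.2   51.2   49.8   50.6   50.5   50.7   46.1   44.1   42.2   46.4   45.9]
 [   0.9   50.9   53.4   51.1   49.7   47.    48.7   54.5   50.5   51.3   48.7   49.    49.    45.2   47.3]
 [  50.8   51.7   51.    51.    48.6   50.1   54.6   48.1   53.7   49.    50.8   51.8   50.1   54.1   42.8]
 [  51.    47.    49.2   47.3   49.    50.8   51.4   48.4   46.    46.3   51.4   50.6   48.9   51.8   46.6]]
desk near 0.7112497592709699 1.741793738411803 2.0813243544556155
```

Depth gives a lever-top minus ring-top difference of about 5.6 mm, and it needs about 7.2 mm. I'll raise 1.6 mm and then spread to the forks.

arm_command:
  commands: "0 0 -0.006 0 0 0 -0.37; 0 0 0 0 0 0 -0.37; 0.001 0 0 0 0 0 -0.3; 0 0 0 0 0 0 -0.25; 0 0 0 0 0 0 -0.2; 0 0 0 0 0 0 -0.15; 0 0 0 0 0 0 -0.12; 0 0 0 0 0 0 -0.12; 0 0 0 0 0 0 -0.12"
  squeeze: 45

```text
t: 7.0
ee_pos: [412.0, 267.4, 37.9]
eef_rot: [-3.135, -0.205, -0.002]
wrist_force: [-0.3, -0.6, -1.9]
opening: 0.563
gripper_force: 9.7
```

```bash
cat > look.py <<'E'
from go import *; from hz import *
from bench import viewer
import sys
def look(n,su,sv,tu,tv,a=27,b=30,k=7):
    s=viewer.snapshot('scene'); np.savez(n+'s.npz',**s); t=viewer.snapshot('top'); np.savez(n+'t.npz',**t)
    cv2.imwrite(f'pics/{n}.png',np.hstack([crop(s,su,sv,a,b,k),crop(t,tu,tv,a,b,k)])); return s,t
E
python3 -c "
from look import *
go(412.5,267.1,37.5,7.3)
s,t=look('d',428,158,174,242)
np.set_printoptions(linewidth=250,precision=0,suppress=True,threshold=9999)
print(world(t)[238:258,158:188,2])"
```

```text
t 7.0 pos [412.  267.4  37.9] turn units [ 0.    -0.012  0.028] shift units [0.0018 0.0013 0.0017] open mm 48.97068808147917 F [-0.3 -0.6 -1.9] 9.679485809756443
[[   2.   -0.    3.   50.   51.   54.   46.   45.   49.   53.   44.   41.   49.   54.   47.   44.   48.   50.   50.   50.   51.   54.   50.   46.   48.   47.   38.   29.   19.   14.]
 [   2.   -1.    5.   -2.   50.   53.   48.   52.   47.   51.   46.   43.   47.   46.   47.   47.   43.   49.   50.   49.   50.   51.   52.   41.   36.   31.   28.   23.   21.   15.]
 [   0.    5.    0.    1.   48.   49.   51.   49.   50. 1086.   47.   47.   47.   46.   49.   48.   47.   45.   40.   37.   50.   53.   51.   49.   20.   11.    7.    8.    9.   10.]
 [   1.   -2.   -2.    3.   47.   53.   52.   50.   48.   48.   43.   47.   46.   40.   38.   35.   28.   24.   24.   17.   15.   51.   48.   52.   47.   12.    7.   11.   10.    9.]
 [   3.    3.    0.    1.   48.   52.   53.   50.   42.   38.   35.   27.   23.   20.   19.   10.    8.    9.    6.   10.   11.   12.   52.   49.   51.   45.    9.    9.    5.    7.]
 [   1.    1.    1.    
[... 2022 characters left out ...]
  -0.   56.   55.   55.   59.    2.   -1.    2.    1.   -1.   -1.    3.   -2.   59.   57.   60.   56.    1.    4.    1.    3.    2.    2.    3.    2.]
 [   4.   -0.   -3.    1.    1.    1.   -0.   57.   57.   56.   54.    1.    1.    6.   -1.   -5.    2.    3.   59.   56.   56.   56.    1.   -1.    3.    2.    4.   -0.    1.    1.]
 [   0.   -0.   -1.    2.    2.    3.   -1.   55.   58.   57.   57.    1.    0.    0.    2.    4.   -3.    2.   59.   57.   56.   53.    4.   -2.    2.   -2.    1.    3.    1.   -1.]
 [   0.    4.    1.    2.    4.   -1.   -1.    4.   57.   59.   57.   -1.    3.    3.    2.   -3.    2.    1.   57.   58.   58.   49.    1.    3.    1.    3.    0.    3.    2.    1.]]
```

View pics/d.png

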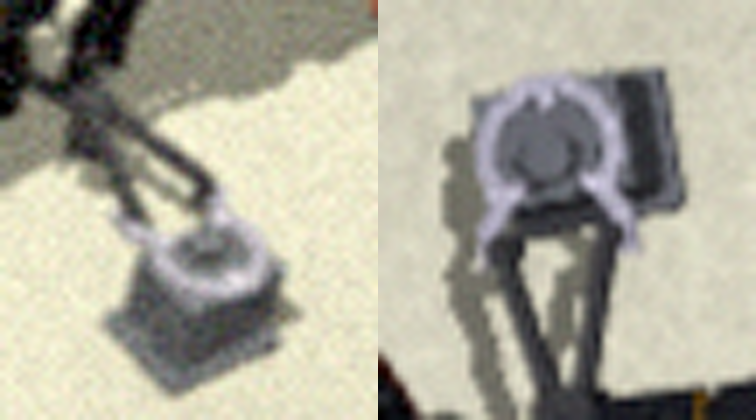

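The picture shows both tips seated between the prongs, with the arms just opening. The lever top is 7 mm above the ring, as it should be. I'll spread to the stop while following forward by about 6 mm.

arm_command:
  commands: "0.002 0 0 0 0 0 -0.06; 0.003 0 0 0 0 0 0; 0.003 0 0 0 0 0 0.06; 0.003 0 0 0 0 0 0.12; 0.003 0 0 0 0 0 0.18; 0.004 0 0 0 0 0 0.24; 0.004 0 0 0 0 0 0.3; 0.002 0 0 0 0 0 0.45; 0 0 0 0 0 0 0.45; 0 0 0 0 0 0 0.45"
  squeeze: 45

```text
t: 8.1
ee_pos: [418.0, 268.1, 38.0]
eef_rot: [-3.135, -0.205, -0.002]
wrist_force: [1.0, 0.4, -1.3]
opening: 0.333
gripper_force: 45.0
```

```bash
python3 -c "
from look import *
go(418.5,268.1,37.5,7.3)
s,t=look('e',428,158,174,242)
I=t['color'].astype(int);L=I.sum(2)/3;D=I[...,2]-I[...,0]; m=(L>58)&(D>-2)
for y in range(215,256): print(''.join('#' if m[y,x] else '+' if L[y,x]<35 else '.' for x in range(145,200)))
W=world(t); np.set_printoptions(linewidth=250,precision=0,suppress=True); print(W[242:252,150:196:1,2])
"
```

```text
t 8.1 pos [418.  268.1  38. ] turn units [ 0.    -0.013  0.028] shift units [0.0018 0.0004 0.0019] open mm 28.983362666469016 F [ 1.   0.4 -1.3] 44.97936800122261
.......................................................
.......................................................
.......................................................
.......................................................
.......................................................
.......................................................
.......................................................
..........................###.#...##...................
.....................###############++++...............
....................################.+++...............
..................##########.########.+++..............
................#######.####....######.++..............
...............######...###.......####.++..............
...............####................####++..............
...............####.................###.++.............
..............####..................####+..............
..............####..................####+
[... 3469 characters left out ...]
2.   -0.    3.   -2.    2.    1.    1.    0.   56.   59.   56.    0.    2.    4.    2.    1.    3.    1.
     1.    4.    0.    0.    1.]
 [  -4.    1.    2.    3.    1.   -2.   -0.    1.    0.   57.   56.   58.   52.   -3.    4.   -0.    3.   -3.   -5.    1.   -1.    2.    1.    4.   -1.    2.   -1.    4.    3.    2.   56.   58.   54.   56.   -1.    2.    4.    1.   -1.   -1.    1.
     1.    0.    1.    3.    3.]
 [  -1.    3.   -3.    4.    1.    0.    1.   -1.    5.   56.   57.   60.   57.   54.   -0.   -0.   -2.    2.    1.    5.    3.    0.    2.   -2.    1.   -1.   -3.    5.    1.    3.   55.   58.   58.   51.   -1.   -1.    1.    2.    1.    0.    2.
     5.    1.    5.   -1.    2.]]
```

Both pins are lodged and the pliers are at the stop, with the head separation at about 57 mm. Lifting now.

arm_command:
  commands: "0 0 -0.01 0 0 0 0.45; 0 0 -0.03 0 0 0 0.45; 0 0 -0.05 0 0 0 0.45; 0 0 -0.07 0 0 0 0.45; 0 0 -0.07 0 0 0 0.45; 0 0 -0.07 0 0 0 0.45; 0 0 -0.03 0 0 0 0.45; 0 0 0 0 0 0 0.45"

```text
t: 9.0
ee_pos: [419.1, 268.7, 122.5]
eef_rot: [-3.134, -0.205, -0.008]
wrist_force: [-0.6, -0.8, -2.1]
opening: 0.335
gripper_force: 45.0
```

```bash
python3 -c "
from look import *
go(512.8,2.3,116,7.3)
s,t=look('f',428,140,174,240,40,45,5)
np.set_printoptions(linewidth=250,precision=0,suppress=True); print(world(t)[205:255:3,140:200:2,2])
"
```

```text
t 9.0 pos [419.1 268.7 122.5] turn units [-0.009 -0.042  0.028] shift units [0.2364 1.1045 0.026 ] open mm 29.12656475384675 F [-0.6 -0.8 -2.1] 44.97751428745687
[[   2.   -1.    1.    0.    0.   -2.   -1.    1.    3.    2.    1.   -1.    1.    2.    2.    0.    3.    1.   -2.    5.   -1.    0.   -2.   -1.    2.   -1.    3.    3.    5.   -0.]
 [  -3.    4.    1.    5.    3.    3.   -1.    0.    2.    2.    1.    3.    1.    1.    3.    0.    1.    0.    2.    0.    1.    1.   -1.    4.    1.   -2.    1.   -2.    2.    0.]
 [   4.   -0.   -1.    0.   -3.   -0.    0.    1.    2.    4.    3.    1.   -1.    4.   -4.    0.    2.    0.   -1.   -1.   -0.   -1.    0.    3.    1.   -1.   -3.    1.    2.    0.]
 [   4.    2.   -0.    2.    4.    4.    1.    3.   -1.    0.    2.    3.    0.    3.   -1.    5.   -0.    6.   -1.    2.    4.    3.    4.   -0.    0.    0.    2.    5.   -0.    4.]
 [   0.    4.    5.    2.    0.   -0.    0.    1.    1. 1086.    1.   -4.    5.   -0.    3.    2.    2.    1.    3.    4.   -2.    3.   -1.    2.   -1.   -2.   -1.   -0.    2.    1.]
 [   2.   -0.    0.    
[... 1473 characters left out ...]
  -1.    4.    1.    1.    2.    0.    4.    1.   11.    8.  137.  139.   13.    8.   11.    3.   -1.    1.    1.   -2.    1.    0.    1.    3.    2.]
 [   1.   -2.  142.  139.    4.    2.   -0.    2.    1.   -1.    1.    0.    1.   -0.    1.  142. 1086.   -2.    2.    2.    4.    5.    3.   -2.    0.    1.    3.    1.   -4.    3.]
 [   1.    2.    6.  139.  138.    4.    2.    0.    2.    1.    1.   -2.   -1.    5.  140.  142.    2.   -2.    1.   -0.    0.    1.    0.   -2.   -2.    0.    0.    3.    3.    3.]
 [   5.    2.   -0.    1.  140.  140.  136.    3.    4.    3.    1.    1.    1.  141.  142.   -1.    4.    1.    3.    4.    3.    2.   -2.    3.    4.   -1.    0.   -0.    3.    1.]]
```

arm_command:
  commands: "0.01 0.04 0 0 0 0 0.45; 0.02 0.09 0 0 0 0 0.45; 0.022 0.105 0 0 0 0 0.45; 0.022 0.105 0 0 0 0 0.45; 0.022 0.105 0 0 0 0 0.45; 0.022 0.105 0 0 0 0 0.45; 0.022 0.105 0 0 0 0 0.45; 0.022 0.105 0 0 0 0 0.45; 0.022 0.105 0 0 0 0 0.45; 0.022 0.105 0 0 0 0 0.45; 0.02 0.09 0 0 0 0 0.45; 0.01 0.045 0 0 0 0 0.45"

```text
t: 10.3
ee_pos: [512.2, -0.3, 119.6]
eef_rot: [3.135, 0.202, -0.0]
wrist_force: [0.6, -0.2, -2.0]
opening: 0.334
gripper_force: 45.0
```

arm_command:
  commands: "0 0 0 0 0 0 0.45; 0 0 0 0 0 0 0.45"

```text
t: 10.5
ee_pos: [511.7, 2.2, 119.9]
eef_rot: [-3.134, -0.204, 0.0]
wrist_force: [-0.1, 1.0, -2.5]
opening: 0.335
gripper_force: 45.0
```

```bash
python3 -c "
from look import *
go(512.8,2.3,116,7.3)
s,t=look('g',350,195,295,190)
W=world(t)
I=t['color'].astype(int);L=I.sum(2)/3;D=I[...,2]-I[...,0]; Z=W[...,2]
for y in range(164,222): print(''.join('#' if 122<Z[y,x]<136 else '+' if 136<=Z[y,x]<160 else 'o' if 94<Z[y,x]<106 else '-' if 76<Z[y,x]<94 else '.' for x in range(265,328)))
"
```

```text
t 10.5 pos [511.7   2.2 119.9] turn units [-0.007 -0.     0.024] shift units [0.0043 0.0003 0.0156] open mm 29.12745439318388 F [-0.1  1.  -2.5] 44.97707703150809
............................-..................................
............................-..................................
...............................................................
..........................-....................................
...............................................................
.........................-.....................................
.....................-.......-.................................
.....................--.-...-..................................
.........................-.....................................
........................#########..............................
.......................##############..........................
.....................###.#############.........................
...................###########.#########.......................
..................#######..###......#####......................
..................#####....##...-....####
[... 2074 characters left out ...]
............................................................
...............................................................
...............................................................
...............................................................
...............................................................
...............................................................
...............................................................
...............................................................
...............................................................
...............................................................
...............................................................
```

View pics/g.png

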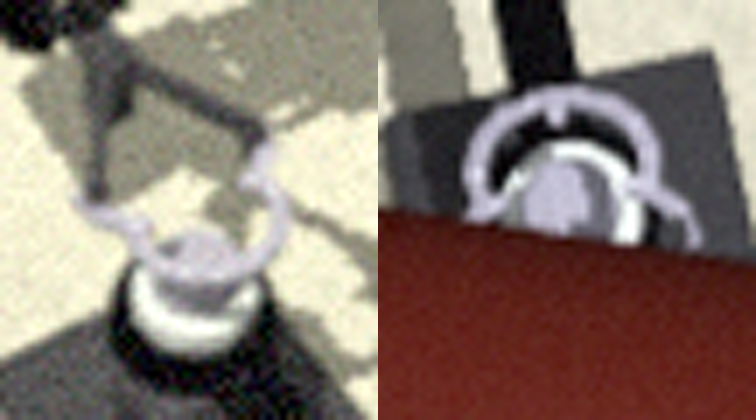

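```bash
cat > fit.py <<'E'
from look import *
from scipy.optimize import least_squares as ls
t=load("gt.npz"); W=world(t); Z=W[...,2]
u=np.array([np.cos(np.radians(7)),np.sin(np.radians(7))]); v=np.array([-u[1],u[0]])
o=np.zeros(Z.shape,np.uint8); o[180:198,280:310]=((Z>94)&(Z<106))[180:198,280:310]
ys,xs=np.nonzero(o)
P=np.array([ray(t,x,y,100)[:2] for x,y in zip(xs,ys)]); print("post: n",len(P),"y mid rows>=187",[(r,P[ys==r][:,1].min().round(1),P[ys==r][:,1].max().round(1)) for r in range(183,194)],"x max",P[:,0].max().round(1))
# boundary by rows: left/right edges, top edge by cols
B=[]
for r in range(183,191):
    c=xs[ys==r]; B+= [(c.min()-.5,r),(c.max()+.5,r)]
for c in range(293,300): B.append((c,ys[xs==c].min()-.5))
B=np.array([ray(t,*b,100)[:2] for b in B])
q=ls(lambda q:np.hypot(*(B-q[:2]).T)-14.5,[610,15],loss="soft_l1").x; print("post axis",q)
T=ray(t,293.6,178.2,131)[:2]; print("tooth tip",T,"C",T-12.3*u)
g=np.zeros(Z.shape,bool); g[170:194,278:316]=((Z>122)&(Z<136))[170:194,278:316]
ys,xs=np.nonzero(g); Q=np.array([ray(t,x,y,130)[:2] for x,y in zip(xs,ys)]); Q=(Q-q)@np.c_[u,v]
print("ring in post frame: back outer x",np.sort(Q[:,0])[-12:].round(1))
for a in range(-6,24,3):
    k=Q[(abs(Q[:,0]-a)<1.2)]; l=k[k[:,1]>4][:,1]; r=k[k[:,1]<-4][:,1]
    if len(l) and len(r): print(a,"L",l.min().round(1),l.max().round(1),"R",r.min().round(1),r.max().round(1))
E
python3 fit.py
```

```text
post: n 130 y mid rows>=187 [(183, np.float64(12.7), np.float64(23.0)), (184, np.float64(10.6), np.float64(25.1)), (185, np.float64(8.6), np.float64(27.1)), (186, np.float64(6.5), np.float64(29.2)), (187, np.float64(4.4), np.float64(29.1)), (188, np.float64(4.4), np.float64(31.2)), (189, np.float64(4.4), np.float64(31.2)), (190, np.float64(4.4), np.float64(31.2)), (191, np.float64(4.4), np.float64(31.1)), (192, np.float64(4.4), np.float64(29.1)), (193, np.float64(6.4), np.float64(22.9))] x max 625.0
post axis [611.45191481  17.69852318]
tooth tip [629.5967772   18.29850256] C [617.38845953  16.79950964]
ring in post frame: back outer x [27.6 27.9 27.9 28.1 28.2 28.4 28.7 28.9 29.1 29.4 29.6 29.9]
-6 L 20.4 22.4 R -31.8 -23.6
-3 L 16.2 28.3 R -28.1 -17.9
0 L 17.7 25.9 R -26.3 -18.4
3 L 21.5 25.4 R -26.8 -22.6
6 L 23.2 27.2 R -27.0 -23.1
9 L 20.8 27.0 R -27.5 -21.6
12 L 20.3 26.5 R -25.8 -21.8
15 L 20.1 24.1 R -24.3 -20.1
18 L 15.7 23.8 R -24.5 -16.6
21 L 7.3 19.4 R -22.8 -6.9
```

arm_command:
  commands: "0 -0.003 0.02 0 0 0 0.45; 0 0 0.03 0 0 0 0.45; 0 0 0.03 0 0 0 0.45; 0 0 0.03 0 0 0 0.45; 0 0 0.03 0 0 0 0.45; 0 0 0 0 0 0 0.45; 0 0 0 0 0 0 0.45"

```text
t: 11.3
ee_pos: [512.2, 2.7, 85.2]
eef_rot: [-3.135, -0.205, -0.001]
wrist_force: [-0.0, 1.0, -1.4]
opening: 0.333
gripper_force: 45.0
```

```bash
python3 -c "
from look import *
go(511.7,2.9,74.3,7.3)
s,t=look('i',350,195,295,190)
Z=world(t)[...,2]; Zs=world(s)[...,2]
np.set_printoptions(linewidth=250,precision=0,suppress=True)
print(Z[172:196,278:314])
"
```

```text
t 11.3 pos [512.2   2.7  85.2] turn units [-0.001 -0.007  0.027] shift units [-0.0017 -0.0012  0.0436] open mm 29.00342991054986 F [-0.   1.  -1.4] 44.97727478854358
[[   7.   -1.    1.    1.   -0.   -2.   -3.    4.   70. 1086.   73.   74.   74.   77.   75.   76.   73.   75.   73.   16.   14.   12.   13.    9.   11.   11.   13.   17.   11.   17.   16.   10.   16.   13.   13.   11.]
 [   1.   -2.    0.    4.    0.    2.    2.    2.   10.   70.   74.   74.   75.   71.   74.   70.   74.   75.   71.   12.   15.   13.   12.   14.   13.   16.   15.   12.   16.   12.   14.   16.   15.   16.   16.   15.]
 [  -4.    7.   -2.   14.   14.    9.   11.   17.   11.   75.   74.   70.   71.   74.   72.   75.   73.   71.   73.   10.   13.    9.   14.   13.   15.   14.   10.   16.    9.   13.   10.   15.   14.    9.   11.   11.]
 [  15.   10.   15.   14.   12.   15.   15.   13.   16.   71.   77.   73.   73.   72.   73.   74.   75.   74.   94.   90.   12.   15.   10.   12.   11.   14.   11.   13.   11.   12.   14.   11.   14.   14.   15.   11.]
 [  11.   14.   12.   16.   11.   11.   14.   14.   13.   
[... 3622 characters left out ...]
  79.   97.   97.   96.   96.   15.   14.]
 [  11.   10.   16.   97.   95.   98.   95.   97.   86.   84.   86.   95.  103.  103.   99.  102.  101.  100.  101.  102.  100.  100.  100.   91.   86.   89.   84.   81.   79.   79.   79.   96.  102.   98.   97.   12.]
 [  12.   16.   95.   93.   96.   95.   97.   76.   87.   90.   87.   90.   99.   97.   98.  102.  104.  103.   99.  101.   99.  100.   99.   83.   84.   83.   83.   79.   76.   77.  100.   98.  101.  100.  100.    9.]
 [ 443.  441.  440.  442.  437.   95.   77.   78.   86.   87.   84.   87.   93.  102.  101.  102.  102.  102.  101.  101.  100.   97.   83.   84.   85.   86.   85.   74.   75.   79.  100.  104.  103.  104.  102.  101.]]
```

arm_command:
  commands: "0 0 0.015 0 0 0 0.45; 0 0 0.015 0 0 0 0.45; 0 0 0.009 0 0 0 0.45; 0 0 0.005 0 0 0 0.45; 0 0 0 0 0 0 0.45; 0 0 0 0 0 0 0.45"

```text
t: 12.0
ee_pos: [512.4, 2.6, 74.7]
eef_rot: [3.135, 0.205, 0.002]
wrist_force: [-0.5, 0.0, -0.3]
opening: 0.335
gripper_force: 45.0
```

```bash
cat > k.py <<'E'
from look import *
def zmap(t,q=(611.45,17.7)):
    W=world(t); Z=W[...,2]; I=t["color"].astype(int); L=I.sum(2)/3; D=I[...,2]-I[...,0]
    np.set_printoptions(linewidth=250,precision=0,suppress=True)
    return Z,L,D
E
python3 -c "
from k import *
go(511.7,2.9,74.0,7.3)
s,t=look('j',350,195,295,190)
Z,L,D=zmap(t); print(Z[173:196,278:314])
"
```

```text
t 12.0 pos [512.4   2.6  74.7] turn units [ 0.001 -0.013  0.028] shift units [-0.0028 -0.0015  0.0027] open mm 29.136713543804703 F [-0.5  0.  -0.3] 44.98970499727875
[[   1.   -2.    4.   -1.    1.   -1.    5.   -0.    9.   72.   73.   76.   73.   70.   73.   74.   76.   74.   69.   10.   13.   13.   11.   14.   13.   12.   12.   11.   15.   12.   16.   12.   16.   14.   15.   10.]
 [   2.   -2.    3.   10.   11.   12.   14.   10.   11.   70.   73.   72.   71.   73.   70.   72.   71.   70.   71.   11.   12.   13.    9.   15.   10.   12.   16.   14.   11.   15.   14.    8.   14.   17.   10.   11.]
 [  13.   14.   10.    9.   11.   12.    8.   13.   14.   71.   74.   75.   74.   72.   73.   76.   76.   74.   73.   68.   15.   16.   12.   15.   16.   14.   15.   18.   16.   14.   16.   13.   14.   16.   13.   14.]
 [  14.   14.   13.   14.   10.   12.   11.   13.   15.   72.   74.   73.   72.   90.   92.   88.   94.   89.   89.   89.   14.   14.   15.   10.   17.   15.   12.   10.   14.   11.   13.   12.   11.   16.   15.   14.]
 [  15.   11.   13.   16.   13.   14.   12.   12.   12.  
[... 3404 characters left out ...]
  94.   89.   84.   87.   88.   17.    9.]
 [  11.   13.   11.   14.   91.   89.   89.   87.   90.   83.   84.   99.   99.   97.  102.   99.  102.  101.  104.  103.  100.   98.   98.   92.   83.   84.   82.   76.   76.   75. 1086.   90.   89.   87.   89.   11.]
 [  15.   11.   11.   87.   88.   90.   90.   77.   86.   85.   84.   91.   98.  101.   99.  101.  104.  100.  101.  102.   99.  100.   96.   84.   87.   85.   83.   74.   74.   75.   76.   91.   92.   91.   89.   13.]
 [  11.    9.   92.   90.   88.   88.   84.   77.   85.   82.   84.   86.   91.   99.  102.  100.  103.  104.  103.  105.   99.   92.   87.   85.   87.   84.   85.   75.   77.   79.   89.   92.   92.   90.   90.   14.]]
```

arm_command:
  commands: "0 0 0.007 0 0 0 0.45; 0 0 0.007 0 0 0 0.45; 0 0 0 0 0 0 0.45; 0 0 0 0 0 0 0.45"

```text
t: 12.5
ee_pos: [512.5, 2.7, 71.1]
eef_rot: [-3.135, -0.205, -0.002]
wrist_force: [-0.7, -0.7, -0.2]
opening: 0.334
gripper_force: 45.0
```

```bash
cat > zr.py <<'E'
from k import *
def zr(t,c=12):
    Z,L,D=zmap(t); q=(611.45,17.7); u=np.array([.9925,.1219]); v=np.array([-u[1],u[0]])
    W=world(t)[...,:2]-q; a=W@u; b=W@v; r=np.hypot(a,b)
    g=(Z>80.5)&(Z<96)&(D>0)
    def md(m): m=m&g; return Z[m].mean().round(2) if m.any() else None, int(m.sum())
    print("back",md((a>23)&(a<30)),"back-side L",md((b>20)&(b<28)&(a>5)&(a<18)),"R",md((b<-20)&(b>-28)&(a>5)&(a<18)),"arms L",md((b>19)&(b<40)&(a<0)&(a>-28)&(r>24)),"R",md((b<-19)&(b>-40)&(a<0)&(a>-28)&(r>24)),"post",Z[r<12].mean().round(2),"collar",Z[(r>16.5)&(r<19)&(D<5)&(L>90)].mean())
    m=g&(r>21); print("back outer", np.sort(a[m&(abs(b)<6)])[-6:].round(1))
E
python3 -c "
from zr import *
zr(load('jt.npz')); go(511.7,2.9,74.0,7.3)
s,t=look('k',350,195,295,190); zr(t)
"
```

```text
back (np.float64(89.76), 49) back-side L (np.float64(89.34), 22) R (np.float64(89.26), 18) arms L (np.float64(88.18), 9) R (np.float64(90.03), 38) post 100.86 collar 85.6403387148814
back outer [ 31. 122. 122. 122. 123. 124.]
t 12.5 pos [512.   3.  71.] turn units [ 0. -0.  0.] shift units [-0. -0. -0.] open mm 29.04318696658085 F [-1. -1. -0.] 44.99626725912094
back (np.float64(90.75), 44) back-side L (np.float64(88.3), 19) R (np.float64(88.71), 17) arms L (np.float64(86.78), 10) R (np.float64(88.33), 43) post 100.98 collar 83.57842994627632
back outer [122. 123. 123. 123. 123. 123.]
```

arm_command:
  commands: "0 0 -0.005 0 -0.2 0 0.45; 0 0 -0.004 0 -0.2 0 0.45; 0 0 -0.002 0 -0.1 0 0.45; 0 0 0 0 0 0 0.45; 0 0 0 0 0 0 0.45"

```text
t: 13.1
ee_pos: [512.9, 2.7, 73.8]
eef_rot: [3.13, 0.205, -0.091]
wrist_force: [0.4, -0.5, 1.1]
opening: 0.332
gripper_force: 45.0
```

```bash
sed -i 's/a\[m&(abs(b)<6)\]/a[m\&(abs(b)<6)\&(a<45)]/; s/precision=0,/precision=2,/' k.py zr.py; python3 -c "
from zr import *
go(512,2.9,74.0,7.3)
s,t=look('l',350,195,295,190); zr(t)
"
```

```text
t 13.1 pos [512.9   2.7  73.8] turn units [0.002 0.483 0.029] shift units [-0.0034 -0.0013 -0.0007] open mm 28.868433836832644 F [ 0.4 -0.5  1.1] 45.00457278918475
back (np.float64(87.83), 51) back-side L (None, 0) R (np.float64(86.55), 11) arms L (None, 0) R (None, 0) post nan collar 83.04104199123988
back outer [29.6 29.9 30.3 30.5 30.5 30.6]zr.py:7: RuntimeWarning: Mean of empty slice.
  print("back",md((a>23)&(a<30)),"back-side L",md((b>20)&(b<28)&(a>5)&(a<18)),"R",md((b<-20)&(b>-28)&(a>5)&(a<18)),"arms L",md((b>19)&(b<40)&(a<0)&(a>-28)&(r>24)),"R",md((b<-19)&(b>-40)&(a<0)&(a>-28)&(r>24)),"post",Z[r<12].mean().round(2),"collar",Z[(r>16.5)&(r<19)&(D<5)&(L>90)].mean())
  ret = ret.dtype.type(ret / rcount)
```

```bash
cat > zs.py <<'E'
from k import *
def zs(s,hi=97,pr=True):
    q=np.array((611.45,17.7)); u=np.array([.9925,.1219]); v=np.array([-u[1],u[0]])
    W=world(s); Z=W[...,2]; W=W[...,:2]-q; a=W@u; b=W@v; r=np.hypot(a,b)
    I=s["color"].astype(int);L=I.sum(2)/3;D=I[...,2]-I[...,0]
    print("post",np.median(Z[(r<11)&(Z>95)&(Z<106)]),"base/desk")
    g=(D>3)&(L>55)&(Z>79)&(Z<hi)&(r>17)&(r<50)
    A=np.c_[a[g],b[g],Z[g]]
    for lo in range(-32,34,6):
        k=A[(A[:,0]>=lo)&(A[:,0]<lo+6)]
        for n,m in(("L",k[:,1]>8),("R",k[:,1]<-8),("M",abs(k[:,1])<=8)):
            if m.sum()>3: print(lo,n,"n",m.sum(),"z",k[m,2].mean().round(2),"b",k[m,1].min().round(1),k[m,1].max().round(1))
E
python3 -c "
from zs import *
for n in 'kl':
    print(n); zs(load(n+'s.npz'))
"
```

```text
k
post 99.51846790283466 base/desk
l
post 100.13793423137001 base/desk
```

```bash
sed -i 's/(D>3)&(L>55)/(D>-3)\&(L>40)\&(D<99)/' zs.py; python3 -c "
from zs import *
for n in 'kl':
    print(n); zs(load(n+'s.npz'))
s=load('ls.npz'); W=world(s)
I=s['color'].astype(int);L=I.sum(2)/3
print(L[195:215,335:368:2].astype(int)); print(W[195:215,335:368:2,2].astype(int))
"
```

```text
k
post 99.51846790283466 base/desk
-32 L n 4 z 89.82 b 11.0 19.5
-14 L n 8 z 85.82 b 22.3 30.8
-14 R n 5 z 85.03 b -36.5 -16.9
-8 L n 7 z 85.96 b 21.5 27.3
-8 R n 7 z 85.7 b -37.8 -28.9
-2 L n 5 z 85.61 b 17.0 26.6
-2 R n 13 z 85.46 b -34.9 -22.1
4 L n 8 z 85.8 b 17.5 21.9
4 R n 12 z 87.86 b -30.4 -16.5
10 L n 8 z 86.93 b 15.0 24.7
10 R n 20 z 89.18 b -31.6 -9.9
16 L n 4 z 87.53 b 9.1 21.5
16 R n 8 z 89.72 b -29.0 -8.3
16 M n 11 z 89.83 b -6.8 6.4
22 L n 9 z 89.3 b 8.3 18.9
22 R n 13 z 87.43 b -27.3 -8.2
22 M n 4 z 87.45 b -5.4 7.7
28 L n 5 z 87.37 b 9.1 15.8
28 R n 11 z 89.49 b -19.6 -8.8
28 M n 12 z 90.31 b -6.9 6.6
l
post 100.13793423137001 base/desk
-26 L n 5 z 89.21 b 14.2 23.3
-14 R n 8 z 85.04 b -37.0 -16.5
-8 L n 7 z 83.68 b 22.1 27.8
-8 R n 6 z 83.55 b -38.0 -31.0
-2 L n 6 z 84.21 b 18.7 26.8
-2 R n 15 z 83.83 b -35.0 -21.5
4 L n 6 z 82.48 b 17.1 22.1
4 R n 12 z 87.47 b -29.0 -14.5
10 L n 5 z 84.02 b 12.7 24.6
10 R n 13 z 87.2 b -31.1 -9.4
16 L n 5 z 86.26 b 18.3 20.7
16 R n 5 z 87.66 b -30.1 -12.8
16 M n 10 z 91.18 b -6.0 2.1
22 L n 6 z 87.3 b 10.8 19.1
22 R n 10 z 85.67 b 
[... 2240 characters left out ...]
  3  68  80  95  99 102  99  99  99  79  70  89  -1  -2   2]
 [ 83  83  71  72  79  89 100  96  97 100  96  78  71  85   0   0   0]
 [ 82  81  71  78  81  88  95  98  95  94  94  80  81  84  87  -2   2]
 [ 83  85  84  85  84  83  89  92  88  94  84  82  70  86  82   0  -3]
 [ 80  82  85  85  82  79  84  91  87  88  78  78  71  89  83   0   0]
 [ 13  79  80  85  82  80  82  80  84  77  79  82  72  89  -1  -1   0]
 [ 12  11  72  82  84  78  78  80  78  81  81  81  85  86  12   0  -2]
 [ 11  10  73  84  87  80  81  82  81  80  86  86  88  84  10   4   0]
 [ 10  12  71  73  84  87  77  81  79  82  86  84  88  68  13  11  -2]
 [  8  11  63  70  85  87  86  84  87  87  85  84  85  66  12  12  -2]]
```

arm_command:
  commands: "0 0 -0.009 0 -0.2 0 0.45; 0 0 -0.009 0 -0.2 0 0.45; 0 0 -0.005 0 -0.1 0 0.45; 0 0 0 0 0 0 0.45; 0 0 0 0 0 0 0.45"

```text
t: 13.7
ee_pos: [513.1, 2.7, 79.4]
eef_rot: [3.122, 0.205, -0.185]
wrist_force: [-0.1, -0.2, 2.7]
opening: 0.33
gripper_force: 45.0
```

```bash
python3 -W ignore -c "
from zs import *; from zr import zr
go(512,2.9,74.0,7.3)
s,t=look('m',350,195,295,190); zr(t); zs(s)
"
```

```text
t 13.7 pos [513.1   2.7  79.4] turn units [0.003 0.986 0.029] shift units [-0.0042 -0.0012  0.0217] open mm 28.72086996256536 F [-0.1 -0.2  2.7] 45.00556375365704
back (None, 0) back-side L (None, 0) R (None, 0) arms L (None, 0) R (None, 0) post nan collar nan
back outer []
post 99.55419952653091 base/desk
-26 L n 4 z 89.36 b 16.5 21.4
-26 R n 4 z 90.46 b -28.4 -25.7
-14 L n 4 z 86.52 b 22.1 25.9
-14 R n 6 z 86.34 b -39.0 -31.2
-8 L n 4 z 83.49 b 24.7 30.1
-8 R n 6 z 83.78 b -38.1 -29.0
-2 L n 6 z 83.56 b 17.9 26.1
-2 R n 10 z 83.86 b -36.2 -21.3
4 L n 8 z 83.26 b 16.7 24.2
4 R n 10 z 83.95 b -33.7 -17.1
10 L n 6 z 85.38 b 13.3 24.6
10 R n 20 z 87.62 b -31.2 -11.3
16 L n 4 z 87.31 b 16.3 22.2
16 R n 9 z 85.61 b -30.2 -9.7
16 M n 7 z 92.05 b -7.9 -0.8
22 L n 5 z 85.21 b 11.5 19.7
22 R n 12 z 84.42 b -28.3 -10.5
22 M n 5 z 82.64 b -7.8 4.4
28 L n 6 z 85.52 b 8.2 15.8
28 R n 14 z 84.6 b -22.4 -11.1
28 M n 10 z 84.94 b -7.3 7.8
```

arm_command:
  commands: "0 0 -0.003 0 0 0 0.45; -0.006 0 0.001 0 0 0 0.45; -0.006 0 0.001 0 0 0 0.45; -0.004 0 0 0 0 0 0.45; 0 0 0 0 0 0 0.45; 0 0 0 0 0 0 0.45"

```text
t: 14.4
ee_pos: [508.8, 2.2, 80.2]
eef_rot: [3.122, 0.204, -0.186]
wrist_force: [0.9, -0.5, 0.4]
opening: 0.33
gripper_force: 45.0
```

arm_command:
  commands: "-0.003 0 0 0 0 0 0.45; 0 0 0 0 0 0 0.45; 0 0 0 0 0 0 0.45"

```text
t: 14.7
ee_pos: [508.2, 2.1, 80.3]
eef_rot: [3.122, 0.204, -0.185]
wrist_force: [0.7, 0.1, 1.3]
opening: 0.334
gripper_force: 45.0
```

arm_command:
  commands: "-0.003 0 0.001 0 0 0 0.45; 0 0 0 0 0 0 0.45; 0 0 0 0 0 0 0.45"

```text
t: 15.0
ee_pos: [507.4, 2.0, 80.2]
eef_rot: [3.122, 0.204, -0.185]
wrist_force: [1.1, 0.2, 1.9]
opening: 0.333
gripper_force: 45.0
```

```bash
cat >> zs.py <<'E'
def tooth(s,zt=85.4):
    q=np.array((611.45,17.7)); u=np.array([.9925,.1219]); v=np.array([-u[1],u[0]])
    # back outer edge: bright ring on scene, sample along axis from post outward on plane zt
    I=s["color"].astype(float).sum(2)/3
    for off in(-6,0,6):
        a=np.arange(10,36,1.); p=proj(s,[np.r_[q+x*u+off*v,zt] for x in a]).astype(np.float32)
        print(off,list(zip(a.astype(int),cv2.remap(I.astype(np.float32),p[:,:1],p[:,1:],1).ravel().astype(int))))
E
python3 -W ignore -c "
from zs import *
s,t=look('n',350,195,295,190); zs(s); tooth(s); print('before'); tooth(load('ms.npz'))
"
```

```text
post 99.82925591727043 base/desk
-20 L n 5 z 86.01 b 22.4 32.3
-20 R n 4 z 88.38 b -34.7 -29.2
-14 L n 6 z 83.43 b 24.1 29.7
-14 R n 4 z 85.35 b -35.8 -33.2
-8 L n 6 z 84.96 b 18.4 24.3
-8 R n 13 z 84.2 b -37.8 -20.2
-2 L n 7 z 83.61 b 17.0 21.2
-2 R n 8 z 84.19 b -29.3 -20.4
4 L n 7 z 83.99 b 17.3 24.4
4 R n 11 z 87.91 b -31.2 -16.3
10 L n 5 z 83.9 b 13.9 19.7
10 R n 13 z 87.99 b -30.8 -9.4
16 L n 5 z 86.13 b 14.8 19.2
16 R n 9 z 85.28 b -29.3 -17.8
16 M n 11 z 89.39 b -7.9 2.8
22 L n 9 z 85.02 b 8.3 16.2
22 R n 14 z 85.31 b -26.4 -8.3
22 M n 9 z 86.44 b -6.9 5.6
28 R n 4 z 85.08 b -13.6 -8.8
28 M n 9 z 86.81 b -7.9 4.0
-6 [(np.int64(10), np.int64(78)), (np.int64(11), np.int64(75)), (np.int64(12), np.int64(75)), (np.int64(13), np.int64(74)), (np.int64(14), np.int64(72)), (np.int64(15), np.int64(72)), (np.int64(16), np.int64(76)), (np.int64(17), np.int64(80)), (np.int64(18), np.int64(88)), (np.int64(19), np.int64(100)), (np.int64(20), np.int64(109)), (np.int64(21), np.int64(115)), (np.int64(22), np.int64(114)), (np.int64(23), np.int64(115)), (np.int64(24), np.int64(117)), (np.int64(2
[... 3598 characters left out ...]
np.int64(13), np.int64(55)), (np.int64(14), np.int64(58)), (np.int64(15), np.int64(67)), (np.int64(16), np.int64(78)), (np.int64(17), np.int64(91)), (np.int64(18), np.int64(104)), (np.int64(19), np.int64(115)), (np.int64(20), np.int64(124)), (np.int64(21), np.int64(129)), (np.int64(22), np.int64(128)), (np.int64(23), np.int64(124)), (np.int64(24), np.int64(118)), (np.int64(25), np.int64(111)), (np.int64(26), np.int64(102)), (np.int64(27), np.int64(96)), (np.int64(28), np.int64(98)), (np.int64(29), np.int64(99)), (np.int64(30), np.int64(103)), (np.int64(31), np.int64(103)), (np.int64(32), np.int64(102)), (np.int64(33), np.int64(98)), (np.int64(34), np.int64(88)), (np.int64(35), np.int64(76))]
```

arm_command:
  commands: "0 0 0.003 0 0 0 0.45; -0.004 0 0.0005 0 0 0 0.45; -0.004 0 0.0005 0 0 0 0.45; 0 0 0 0 0 0 0.45; 0 0 0 0 0 0 0.45"

```text
t: 15.6
ee_pos: [505.2, 1.8, 79.4]
eef_rot: [3.122, 0.204, -0.186]
wrist_force: [1.0, 0.4, 1.4]
opening: 0.336
gripper_force: 45.0
```

arm_command:
  commands: "-0.004 0 0.0005 0 0 0 0.45; 0 0 0 0 0 0 0.45; 0 0 0 0 0 0 0.45"

```text
t: 15.9
ee_pos: [504.3, 1.6, 79.4]
eef_rot: [3.122, 0.204, -0.186]
wrist_force: [0.3, 0.2, 2.0]
opening: 0.333
gripper_force: 45.0
```

arm_command:
  commands: "-0.004 0 0.0005 0 0 0 0.45; 0 0 0 0 0 0 0.45; 0 0 0 0 0 0 0.45"

```text
t: 16.2
ee_pos: [503.7, 1.5, 79.6]
eef_rot: [3.122, 0.204, -0.184]
wrist_force: [2.8, -0.6, 1.3]
opening: 0.333
gripper_force: 45.0
```

```bash
sed -i 's/print(off,.*/print(off,dict(zip(a.astype(int).tolist(),cv2.remap(I.astype(np.float32),p[:,:1],p[:,1:],1).ravel().astype(int).tolist())))/' zs.py; python3 -W ignore -c "
from zs import *
s,t=look('o',350,195,295,190); zs(s); tooth(s)
"
```

```text
post 100.1790804309241 base/desk
-26 R n 4 z 85.89 b -36.0 -29.0
-20 L n 6 z 85.22 b 23.6 30.6
-14 L n 5 z 84.71 b 20.5 28.4
-14 R n 10 z 84.32 b -36.3 -16.4
-8 L n 4 z 85.55 b 18.2 22.7
-8 R n 9 z 84.3 b -28.5 -17.9
-2 L n 6 z 83.85 b 18.2 22.5
-2 R n 7 z 85.43 b -30.7 -16.9
4 L n 6 z 84.35 b 17.0 23.1
4 R n 8 z 84.73 b -31.2 -16.9
10 L n 5 z 85.14 b 14.7 21.6
10 R n 20 z 87.36 b -29.4 -9.4
16 L n 6 z 87.34 b 11.1 18.5
16 R n 11 z 85.19 b -25.9 -8.2
16 M n 15 z 90.08 b -7.5 5.8
22 R n 10 z 86.06 b -19.1 -9.2
22 M n 18 z 85.72 b -7.8 7.7
-6 {10: 78, 11: 76, 12: 75, 13: 73, 14: 71, 15: 72, 16: 76, 17: 81, 18: 87, 19: 93, 20: 100, 21: 107, 22: 106, 23: 103, 24: 98, 25: 90, 26: 84, 27: 77, 28: 74, 29: 74, 30: 74, 31: 72, 32: 68, 33: 62, 34: 52, 35: 38}
0 {10: 74, 11: 68, 12: 64, 13: 61, 14: 61, 15: 67, 16: 73, 17: 79, 18: 87, 19: 96, 20: 104, 21: 109, 22: 108, 23: 107, 24: 103, 25: 95, 26: 87, 27: 79, 28: 74, 29: 66, 30: 57, 31: 47, 32: 37, 33: 30, 34: 24, 35: 17}
6 {10: 65, 11: 60, 12: 56, 13: 55, 14: 58, 15: 68, 16: 78, 17: 88, 18: 97, 19: 105, 20: 110, 21: 110, 22: 106, 23: 100, 24: 93, 25: 85, 26: 76, 27: 65, 28: 53, 29: 41, 30: 30, 31: 16, 32: 8, 33: 1, 34: 1, 35: 2}
```

arm_command:
  commands: "-0.004 0 0.0005 0 0 0 0.45; 0 0 0 0 0 0 0.45; 0 0 0 0 0 0 0.45"

```text
t: 16.6
ee_pos: [503.4, 1.4, 79.9]
eef_rot: [3.122, 0.204, -0.181]
wrist_force: [5.2, 0.9, 0.7]
opening: 0.335
gripper_force: 45.0
```

```bash
python3 -W ignore -c "
from zs import *
go(500,2,80,7.3)
s,t=look('p',350,195,295,190); zs(s); tooth(s)
"
```

```text
t 16.6 pos [503.4   1.4  79.9] turn units [0.005 0.967 0.028] shift units [-0.0133 -0.0043 -0.0006] open mm 29.152651562680326 F [5.2 0.9 0.7] 45.00760652124882
post 99.90378987624828 base/desk
-20 L n 5 z 86.53 b 22.5 30.4
-20 R n 6 z 84.62 b -37.5 -8.9
-14 L n 7 z 84.21 b 19.9 27.6
-14 R n 6 z 84.19 b -35.4 -25.3
-8 L n 4 z 85.01 b 17.8 23.3
-8 R n 10 z 84.67 b -29.6 -20.5
-2 L n 7 z 85.65 b 18.9 24.3
-2 R n 6 z 84.33 b -30.7 -25.9
4 L n 6 z 84.19 b 15.8 22.2
4 R n 14 z 86.93 b -30.8 -15.8
10 L n 5 z 85.4 b 15.9 20.5
10 R n 18 z 88.17 b -28.1 -9.2
16 L n 6 z 86.01 b 9.9 16.0
16 R n 14 z 86.51 b -26.8 -9.2
16 M n 21 z 89.67 b -7.5 6.9
22 L n 4 z 85.55 b 9.4 13.9
22 R n 10 z 85.0 b -18.8 -8.6
22 M n 11 z 86.53 b -7.1 7.8
-6 {10: 74, 11: 72, 12: 72, 13: 72, 14: 72, 15: 73, 16: 76, 17: 79, 18: 83, 19: 89, 20: 97, 21: 103, 22: 102, 23: 100, 24: 97, 25: 91, 26: 83, 27: 74, 28: 70, 29: 68, 30: 67, 31: 65, 32: 61, 33: 58, 34: 51, 35: 38}
0 {10: 75, 11: 71, 12: 67, 13: 62, 14: 57, 15: 62, 16: 69, 17: 78, 18: 88, 19: 98, 20: 107, 21: 111, 22: 107, 23: 103, 24: 100, 25: 94, 26: 87, 27: 79, 28: 73, 29: 65, 30: 56, 31: 48, 32: 39, 33: 31, 34: 24, 35: 16}
6 {10: 65, 11: 60, 12: 57, 13: 56, 14: 59, 15: 68, 16: 80, 17: 92, 18: 101, 19: 106, 20: 110, 21: 109, 22: 105, 23: 99, 24: 92, 25: 84, 26: 76, 27: 65, 28: 51, 29: 39, 30: 29, 31: 18, 32: 10, 33: 6, 34: 7, 35: 6}
```

View pics/p.png

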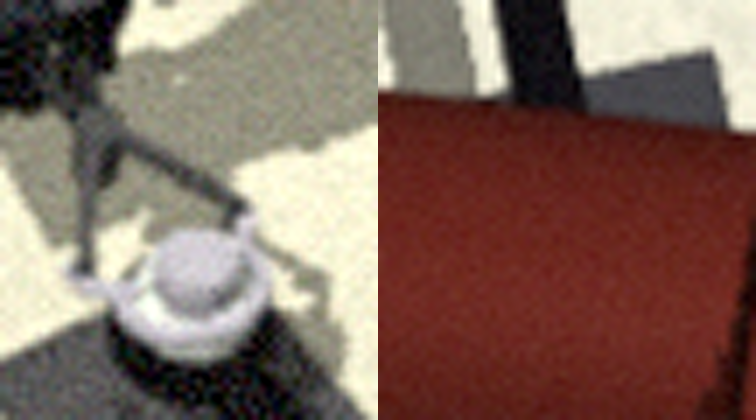

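The picture shows the ring level around the post at the groove. The force step to 5 N in +x shows the back tooth touching the groove floor. I'll let the ring close while following to -x.

arm_command:
  commands: "0 0 0 0 0 0 0.3; -0.002 0 0.0003 0 0 0 0.24; -0.003 0 0.0004 0 0 0 0.18; -0.003 0 0.0004 0 0 0 0.12; -0.003 0 0.0004 0 0 0 0.06; -0.003 0 0.0004 0 0 0 0; -0.003 0 0.0004 0 0 0 -0.06; -0.003 0 0.0004 0 0 0 -0.1; -0.001 0 0 0 0 0 -0.13; 0 0 0 0 0 0 -0.13; 0 0 0 0 0 0 -0.13"

```text
t: 17.8
ee_pos: [497.0, 0.7, 79.3]
eef_rot: [3.122, 0.204, -0.186]
wrist_force: [3.1, 0.2, -0.2]
opening: 0.565
gripper_force: 9.1
```

```bash
python3 -W ignore -c "
from zs import *
go(500,2,80,7.3)
s,t=look('q',350,195,295,190); zs(s); tooth(s)
"
```

```text
t 17.8 pos [497.    0.7  79.3] turn units [0.002 0.99  0.028] shift units [ 0.0126 -0.0037 -0.0028] open mm 49.18454179569767 F [ 3.1  0.2 -0.2] 9.117524223402143
post 100.52638730639771 base/desk
-32 R n 4 z 91.07 b -24.3 -16.0
-26 L n 10 z 86.25 b 9.3 19.4
-26 R n 8 z 87.99 b -25.8 -18.8
-20 L n 6 z 87.19 b 11.7 19.0
-20 R n 5 z 86.19 b -25.0 -17.8
-14 R n 9 z 86.18 b -22.3 -13.5
-8 R n 7 z 85.41 b -24.1 -17.3
-2 R n 5 z 85.07 b -26.1 -20.4
4 R n 10 z 88.43 b -25.6 -14.6
10 L n 6 z 86.63 b 9.5 16.9
10 R n 17 z 88.11 b -24.2 -9.0
16 L n 5 z 86.86 b 8.6 13.0
16 R n 16 z 87.24 b -21.4 -8.3
16 M n 19 z 88.59 b -7.1 6.8
22 R n 5 z 83.92 b -12.2 -9.6
22 M n 13 z 84.96 b -7.5 7.3
-6 {10: 76, 11: 74, 12: 73, 13: 71, 14: 69, 15: 71, 16: 76, 17: 81, 18: 85, 19: 92, 20: 102, 21: 110, 22: 111, 23: 110, 24: 107, 25: 99, 26: 90, 27: 80, 28: 74, 29: 70, 30: 67, 31: 62, 32: 54, 33: 45, 34: 34, 35: 26}
0 {10: 72, 11: 67, 12: 63, 13: 60, 14: 61, 15: 68, 16: 75, 17: 84, 18: 94, 19: 102, 20: 109, 21: 111, 22: 108, 23: 106, 24: 102, 25: 95, 26: 88, 27: 80, 28: 74, 29: 65, 30: 55, 31: 46, 32: 35, 33: 26, 34: 20, 35: 15}
6 {10: 66, 11: 61, 12: 59, 13: 61, 14: 65, 15: 74, 16: 81, 17: 88, 18: 97, 19: 102, 20: 104, 21: 103, 22: 99, 23: 92, 24: 83, 25: 74, 26: 62, 27: 51, 28: 41, 29: 32, 30: 25, 31: 19, 32: 14, 33: 11, 34: 9, 35: 9}
```

The arms have closed symmetrically. I'll narrow the tips and back out.

arm_command:
  commands: "0 0 0 0 0 0 -0.2; 0 0 0 0 0 0 -0.28; 0 0 0 0 0 0 -0.34; 0 0 0 0 0 0 -0.37; 0 0 0 0 0 0 -0.37; 0 0 0 0 0 0 -0.37"

```text
t: 18.5
ee_pos: [496.8, 0.7, 79.1]
eef_rot: [3.122, 0.204, -0.186]
wrist_force: [0.3, 0.5, -1.7]
opening: 0.684
gripper_force: 7.0
```

```bash
python3 -W ignore -c "
from zs import *
go(500,2,80,7.3)
s,t=look('r',350,195,295,190)
I=s['color'].astype(int);L=I.sum(2)/3;W=world(s)
np.set_printoptions(linewidth=250)
print(L[182:206,333:366].astype(int))
"
```

```text
t 18.5 pos [496.8   0.7  79.1] turn units [0.001 0.994 0.028] shift units [ 0.0135 -0.0036 -0.0034] open mm 59.53736150518295 F [ 0.3  0.5 -1.7] 6.9888076587812975
[[ 38  45  39  36  38  42  52  67  71  68  73  68  73  73  65  64  73  74  80  75  70  72  70  72  70  66  70  70  67  73  72  79  76]
 [ 25  33  41  38  33  31  45  45  69  68  69  72  70  68  73  74  70  84  91  85  74  72  75  67  70  70  69  74  65  74  70  77  80]
 [ 21  33  39  43  45  40  44  43  52  64  72  71  71  66  71  67  70  72  75  79  72  72  72  66  70  71  67  68  76  81  90 109 110]
 [ 37  32  35  49  49  47  49  43  46  60  65  71  72  72  74  66  66  65  70  64  70  69  68  69  70  71  77  89 109 114 118 120 121]
 [ 31  31  33  42  49  52  45  34  41  47  60  66  67  75  69  69  67  69  65  66  66  67  71  79  84  90 107 116 122 125 122 117 116]
 [ 53  47  46  41  45  51  53  44  43  45  46  59  68  64  68  73  75  68  67  71  74  83  87 106 115 113 119 121 124 116 123 117 119]
 [ 70  70  56  49  35  52  52  54  43  44  45  57  63  69  72  70  69  66  76  90 109 116 117 118 122 117 126 117 120 120 118 
[... 1604 characters left out ...]
118 110 120 118 120 115]
 [117 119 113 104  97 101 104 102  93  75  94  95  98 102 102 105 105 102 105 104 105 101 108  89  78  94 103 117 118 122 120 117 118]
 [118 122 119 114 100  95  98 108  99  88 105 105  96  97 102 103 104 105 103 103 107 109  99  96  75  82  91 110 120 116 109 113 117]
 [120 117 116 115 104  93  92  96 112 107 108 102  93  95 103 105 102 105 105 106 103 104 101  88  70  82  83 103 106  91  77  87 108]
 [118 113 115 119 116 110  84  80 100 113 103  90  84  91  99 100 103 106 104 107 105 102  90  74  70  91  96  75  71  70  63  70 100]
 [114 117 119 114 115 116  73  50  94 107  92  83  76  78  93  98 104  96 103  99  99  86  77  63  63  86  96  66  69  78  73  69  83]]
```

The tips are narrow at about (341,197) and (347,195), clear inside the forks at (337,199) and (351,193). I'll back out horizontally.

arm_command:
  commands: "-0.02 0 0.0024 0 0 0 -0.37; -0.03 0 0.0036 0 0 0 -0.37; -0.06 0 0.007 0 0 0 -0.37; -0.08 0 0.0095 0 0 0 -0.37; -0.06 0 0.007 0 0.3 0 -0.37; 0 0 -0.06 0 0.4 0 -0.37; 0 0 -0.1 0 0.27 0 -0.37; 0 0 0 0 0 0 -0.37"

```text
t: 19.4
ee_pos: [438.0, -7.7, 122.2]
eef_rot: [3.133, 0.205, 0.006]
wrist_force: [-0.1, -0.4, -1.0]
opening: 0.687
gripper_force: 7.1
```

```bash
python3 -W ignore -c "
from zs import *; from zr import zr
go(489,-207,40,5.5)
s,t=look('u',350,200,295,190); zs(s); zr(t); tooth(s)
Z,L,D=zmap(t); m=(Z>80.5)&(Z<96)&(D>-2)
for y in range(168,215): print(''.join('#' if m[y,x] and L[y,x]>60 else 'o' if 96<=Z[y,x]<106 else '+' if Z[y,x]>106 else '-' if m[y,x] else '.' for x in range(272,322)))
"
```

```text
t 19.4 pos [438.   -7.7 122.2] turn units [ 0.016 -0.032  0.287] shift units [0.1265 0.8129 0.329 ] open mm 59.734614580196464 F [-0.1 -0.4 -1. ] 7.056772486539558
post 99.71095718028114 base/desk
-20 L n 5 z 86.74 b 12.5 17.6
-20 R n 6 z 87.38 b -26.1 -21.7
-14 R n 7 z 86.51 b -23.2 -14.6
-8 R n 7 z 86.35 b -23.5 -16.4
-2 R n 8 z 86.26 b -25.8 -16.9
4 R n 10 z 87.15 b -25.2 -15.5
10 L n 7 z 86.29 b 10.0 17.6
10 R n 17 z 88.86 b -25.8 -9.2
16 R n 15 z 87.06 b -21.0 -8.4
16 M n 13 z 89.4 b -6.4 7.9
22 R n 8 z 85.35 b -12.9 -8.1
22 M n 15 z 86.61 b -7.6 7.6
back (np.float64(87.18), 2) back-side L (None, 0) R (np.float64(87.65), 3) arms L (np.float64(87.29), 9) R (np.float64(87.4), 11) post 100.89 collar 84.06582318959272
back outer [21.3 21.6 22.  22.3 22.5 22.9]
-6 {10: 73, 11: 72, 12: 73, 13: 73, 14: 72, 15: 73, 16: 79, 17: 86, 18: 92, 19: 96, 20: 100, 21: 102, 22: 101, 23: 100, 24: 98, 25: 91, 26: 83, 27: 74, 28: 70, 29: 68, 30: 67, 31: 64, 32: 56, 33: 46, 34: 34, 35: 24}
0 {10: 70, 11: 65, 12: 62, 13: 60, 14: 59, 15: 64, 16: 71, 17: 80, 18: 90, 19: 98, 20: 105, 21: 109, 22: 108, 23
[... 2014 characters left out ...]
.###....-...........###..............
.............-###.................##..............
..............###.................##..............
..............###................####.............
..............##............+....-##-.............
..............###.................................
..............-##-................................
..............--..................................
..................................................
..................................................
..................................................
+.................................................
.+................................................
..................................................
```

View pics/u.png

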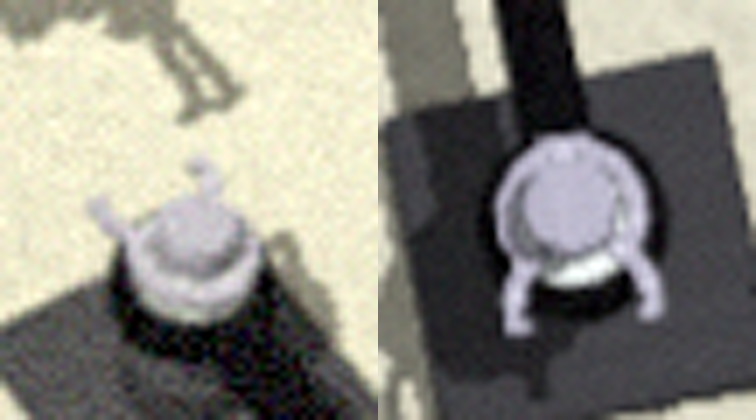

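The picture shows the ring concentric on the post. The fork spacing is about 39 mm, as it was on the holder, and the top is at about 86.5 mm, so it's closed in the groove. Next I'll lay the pliers down.

arm_command:
  commands: "0.005 0.05 0 0 0 0.287 -0.37; 0.014 0.1 0.01 0 0 0 -0.37; 0.018 0.13 0.01 0 0 0 -0.37; 0.018 0.13 0.02 0 0 0 -0.37; 0.018 0.13 0.04 0 0 0 -0.37; 0.018 0.13 0.05 0 0 0 -0.37; 0.015 0.1 0.05 0 0 0 -0.37; 0.01 0.043 0.04 0 0 0 -0.37; 0 0 0.03 0 0 0 -0.37; 0 0 0 0 0 0 -0.37"

```text
t: 20.5
ee_pos: [483.6, -206.0, 54.2]
eef_rot: [-3.135, -0.149, 0.01]
wrist_force: [-0.5, 0.0, -0.9]
opening: 0.688
gripper_force: 7.1
```

```bash
python3 -W ignore -c "
from zs import *
go(489,-207,8.5,5.5)
s,t=look('v',350,200,395,230)
Z=world(t)[...,2]; np.set_printoptions(linewidth=250,precision=0,suppress=True)
print(Z[205:232:2,382:408])"
```

```text
t 20.5 pos [ 483.6 -206.    54.2] turn units [-0.026  0.053 -0.009] shift units [0.0211 0.0059 0.1827] open mm 59.8446643340292 F [-0.5  0.  -0.9] 7.115984199335799
[[  1.   1.   0.   0.   3.   1.  -0.   0.   3.   3.   3.   1.   1.   3.   1.   0.   2.   2.  -2.   0.  -1.   3.  -0.   3.   1.   2.]
 [  1.   2.   3.  -3.  -2.   1.   4.  -0.   0.  -0.   1.  -0.   3.   3.  -1.   4.   2.  -0.   2.   4.   3.  -1.   4.  -2.   0.  -0.]
 [  2.   2.  -3.  -1.   7.  -0.   3.   3.  -2.   4.   2.  -1.   2.   0.   2.  -5.   3.  -4.   3.   1.   4.  -0.  -0.   3.  -0.  -0.]
 [  1.  -3.   0.   3.   1.   2.   2.   2.  -2.   3.   1.  73.  76.  -1.  -1.   0.  69.  73.  74.  78.  77.   5.   3.   2.  -2.   2.]
 [ -1.   3.   5.   3.  -1.   3.   2.   4.   2.  74.  77.  81.  75.  80.   3.   1.  65.  76.  79.  79.  77.   1.   0.   3.  -0.  -1.]
 [  1.   2.   0.  -1.  -0.   4.   1.  -1.  -2.   3.  68.  79.  77.  79.  -1.  -2.   1.  72.  77.  81.  83.  -2.   3.   0.   2.  -2.]
 [  1.   2.  -2.   0.   4.   3.  -1.   1.   2.   5.   1.  80.  78.  78.  -0.   2.   4.   6.  81.  78.  80.   2.   4.   3.   3. 379.]
 [ -
[... 227 characters left out ...]
78.  77.   3. 372. 384. 392. 406.]
 [ -0.  -0.   1.   7.   2.   1.   0.  -0.  -0.   2.  -2.   1.  76.  77.  79.  76.   4.   5.  80.  79.  80. 373. 386. 395. 406. 418.]
 [  2.   0.   0.  -0.  -1.   4.   1.   1.   0.   3.   3.   3.  72.  81.  81.  77.   3.  -1.  79.  83. 377. 389. 399. 410. 421. 429.]
 [  1.   3.   0.  -1.   2.   1.   2.   4.  -0.   1.   0.   3.   4.  79.  76.  78.  -1.  -3. 368. 379. 390. 399. 413. 421. 432. 433.]
 [  1.   1.   3.   3.   0.  -0.  -4.   1.   1.  -4.   1.   1.  -2.  76.  77.  77.  80. 367. 380. 392. 403. 414. 423. 431. 434. 439.]
 [ -4.   2.   1.  -2.   3.  -2.  -2.  -2.   1.   1.   1.   1.   0.   3.  78.  78. 370. 381. 392. 405. 415. 424. 430. 434. 433. 443.]]
```

arm_command:
  commands: "0.01 0.003 0.06 0 -0.2 0 -0.37; 0.01 0.003 0.06 0 -0.2 0 -0.37; 0 0 0.04 0 0 0 -0.37; 0 0 0.014 0 0 0 -0.37; 0 0 0.008 0 0 0 -0.37; 0 0 0 0 0 0 -0.37; 0 0 0 0 0 0 -0.37"

```text
t: 21.3
ee_pos: [489.8, -208.1, 12.0]
eef_rot: [3.134, 0.151, -0.077]
wrist_force: [1.2, -0.2, -1.4]
opening: 0.684
gripper_force: 7.1
```

```bash
python3 -W ignore -c "
from zs import *
go(489,-207,8.5,5.5)
s,t=look('w',350,200,395,230)
Z=world(t)[...,2]; np.set_printoptions(linewidth=250,precision=0,suppress=True)
print(Z[205:232:2,382:408])"
```

```text
t 21.3 pos [ 489.8 -208.1   12. ] turn units [0.007 0.409 0.002] shift units [-0.0027 -0.0047  0.014 ] open mm 59.52333117688445 F [ 1.2 -0.2 -1.4] 7.094736472936347
[[   2.   -1.    2.    0.    2.    0.    3.   -1.    3.   -5.    0.    2.   -0.    2.    2.   -1.    4.    2.    1.   -3.  332.  352.  370.  382.  389.  388.]
 [  -1.   -1.   -1.    3.    4.   -0.    3.   -1.   -0.   -1.    2.   -1.    4.    1.   -0.    0.   -2.    2.    3.  336.  354.  372.  386.  390.  388.  402.]
 [   2.    2.    1.    2.   -3.   -2.    1.    1.   -1.    1.    1.    5.    0.    0.   -1.    1.    3.   -0.  338.  359.  374.  385.  388.  389.  403.  404.]
 [  -0.    2.    3.    0.    2.    3.    3.   19.   27.   33.   29.   -3.    0.    2.   33.   29.   27.  341.  358.  374.  386.  391.  393.  407.  405.  406.]
 [  -1.    1.    3.   -1.    1.    4.    2.   31.   30.   32.   31.    2.   -2.    2.   27.   33.  342.  361.  377.  388.  393.  396.  410.  411.  409.  408.]
 [  -1.    2.    2.    3.    1.    1.   -1.    2.   32.   31.   30.   32.    1.    4.  322.  342.  361.  380.  385.  394.  396.  410.  411.
[... 592 characters left out ...]
8.  399.  415.  419.  421.  420.  420.  419.  419.  419.  419.]
 [  -4.    4.    2.    0.    3.    0.   -1.   -0.    1.  327.  350.  366.  380.  385.  386.  401.  418.  424.  423.  423.  421.  421.  420.  420.  421.  420.]
 [   2.   -1.    0.    2.   -1.   -0.    1.    2.  331.  354.  365.  377.  383.  385.  402.  418.  424.  423.  424.  422.  419.  425.  421.  421.  421.  421.]
 [  -2.   -1.  184.  184.  183.  180.  183.  335.  357.  373.  378.  380.  389.  403.  419.  426.  426.  424.  429.  426.  426.  426.  424.  425.  423.  423.]
 [   3.  176.  183.  181.  183.  182.  334.  357.  371.  379.  378.  389.  406.  420.  430. 1086.  428.  428.  428.  428.  426.  427.  426.  425.  428.  424.]]
```

arm_command:
  commands: "0 0 0.008 0 0 0 -0.37; 0 0 0.006 0 0 0 -0.37; 0 0 0 0 0 0 -0.37; 0 0 0 0 0 0 -0.37; 0 0 0 0 0 0 -0.45; 0 0 0 0 0 0 -0.52; 0 0 0 0 0 0 -0.7; 0 0 0 0 0 0 -1; 0 0 0 0 0 0 -1; 0 0 0 0 0 0 -1"

```text
t: 22.4
ee_pos: [489.2, -207.8, 7.7]
eef_rot: [3.135, 0.151, -0.079]
wrist_force: [0.1, 0.1, 0.1]
opening: 0.977
gripper_force: 0.0
```

arm_command:
  commands: "0 0 -0.03 0 0.2 0 -1; 0 0 -0.06 0 0.2 0 -1; 0 0 -0.12 0 0 0 -1; 0 0 -0.18 0 0 0 -1; 0 0 -0.15 0 0 0 -1; 0 0 0 0 0 0 -1"

```text
t: 23.0
ee_pos: [494.0, -210.0, 150.0]
eef_rot: [3.131, 0.151, 0.014]
wrist_force: [1.0, 0.7, 1.5]
opening: 0.997
gripper_force: 0.0
```

```bash
python3 -W ignore -c "
from zs import *
go(611.5,17.7,150,7.3)
s=viewer.snapshot('scene'); W=world(s); Z=W[...,2]
m=(abs(W[...,0]-525)<55)&(abs(W[...,1]+205)<50)&(Z>8)&(Z<90); v,u=np.nonzero(m)
for x0 in range(475,580,10):
    k=m&(abs(W[...,0]-x0-5)<5); print(x0,k.sum(),Z[k].max() if k.any() else None,np.median(Z[k]) if k.any() else None,W[...,1][k].min() if k.any() else None,W[...,1][k].max() if k.any() else None)
"
```

```text
t 23.0 pos [ 494. -210.  150.] turn units [ 0.062 -0.07  -0.258] shift units [ 0.5818 -0.8438 -0.    ] open mm 86.77068358712569 F [1.  0.7 1.5] 0.0
475 0 None None None None
485 38 39.458764153971366 34.748193485865286 -237.6312680612313 -176.5370484184928
495 74 39.50359024145239 25.456127231383995 -239.5484355214907 -179.28457221168162
505 34 30.411184981878012 26.01223030706726 -229.04957106137928 -190.70082688643936
515 33 32.319119333523346 28.135459216336724 -219.21829177580537 -196.66928104350504
525 26 30.60920989525672 26.400920794035546 -212.98769431590517 -198.90997552133373
535 17 29.803907336199806 26.05899855825929 -210.31767920839982 -197.14479799269827
545 18 29.301746137614355 26.460967829614034 -209.35509220276234 -196.5584006653287
555 19 29.069317073873847 26.724140028444058 -209.1572631831567 -194.90587361013885
565 23 27.68199083270622 25.72167649030263 -208.29887617253334 -191.85041904187938
575 28 27.368838747307365 21.681594269051185 -209.70583919313543 -192.86834017301726
```

Pliers are flat: lever height is about 26 mm along their whole length. Next is the press, with the fingers straddling the post at about 37 mm.

arm_command:
  commands: "0.05 -0.072 0 0.06 -0.07 -0.258 0.16; 0.1 -0.145 0 0 0 0 0.16; 0.1 -0.145 0 0 0 0 0.16; 0.1 -0.145 0 0 0 0 0.16; 0.1 -0.145 0 0 0 0 0.16; 0.08 -0.115 0 0 0 0 0.16; 0.052 -0.077 0 0 0 0 0.16; 0 0 0 0 0 0 0.16; 0 0 0 0 0 0 0.16"

```text
t: 23.95
ee_pos: [607.3, 20.0, 141.2]
eef_rot: [-3.128, -0.202, 0.021]
wrist_force: [0.3, -1.0, 0.0]
opening: 0.429
gripper_force: 0.0
```

```bash
python3 -W ignore -c "
from zs import *
go(611.5,17.7,108,7.3)"
```

```text
t 23.95 pos [607.3  20.  141.2] turn units [-0.064  0.108  0.01 ] shift units [0.0156 0.0112 0.1326] open mm 37.29037928031843 F [ 0.3 -1.   0. ] 0.0
```

arm_command:
  commands: "0.015 0.011 0.02 -0.06 0.1 0 0.16; 0 0 0.05 0 0 0 0.16; 0 0 0.05 0 0 0 0.16; 0 0 0 0 0 0 0.16; 0 0 0 0 0 0 0.16; 0 0 0 0 0 0 0.16"

```text
t: 24.55
ee_pos: [612.6, 17.3, 112.9]
eef_rot: [-3.135, -0.199, -0.003]
wrist_force: [-0.6, 0.0, -0.4]
opening: 0.415
gripper_force: 0.0
```

```bash
python3 -W ignore -c "
from zs import *
go(611.5,17.7,90,7.3)
s,t=look('x',350,195,295,190)
W=world(s); Z=W[...,2]; np.set_printoptions(linewidth=250,precision=0,suppress=True,threshold=9999)
print(Z[178:214,325:375:2])
print(proj(s,[[611.5,17.7,100],[611.5-2.4,17.7+18.5,110],[611.5+2.4,17.7-18.5,110]]))"
```

```text
t 24.55 pos [612.6  17.3 112.9] turn units [-0.    -0.016 -0.003] shift units [-0.0043 -0.0022  0.0917] open mm 36.11979324018662 F [-0.6  0.  -0.4] 0.0
[[226. 227. 189. 202. 209. 206. 226. 226. 223. 225. 225. 221. 217. 217. 213. 206.  -1. 162. 169. 177. 201. 200. 200. 207. 203.]
 [225. 226. 225. 198. 208. 225. 226. 229. 223. 223. 222. 220. 215. 211.  -2.   0. 160. 160. 166. 202. 199. 201. 199. 202. 202.]
 [225. 227. 227. 226. 223. 228. 224. 225. 221. 222. 221. 212. 211.  -1.  -2.  -1. 158. 160. 200. 202. 200. 200. 196. 199. 197.]
 [224. 225. 224. 225. 225. 227. 227. 222. 217. 215. 211. 208. 207.  -2.   2.  -2. 150. 200. 200. 203. 197. 196. 193. 197. 195.]
 [223. 224. 225. 227. 224. 222. 221. 215. 216. 210. 208. 206. 207.   3.   2. 198. 200. 201. 200. 196. 166. 159. 187. 193. 191.]
 [228. 225. 226. 224. 223. 220. 218. 213. 210. 208. 207. 206. 207.   2. 200. 200. 200. 198. 196. 162. 160.  -2.   1. 191.  -1.]
 [225. 225. 227. 226. 220. 218. 210. 209. 920. 208. 208. 206. 207. 206. 201. 198. 199. 194. 161. 157. 160.  -3.   2.  -3.   2.]
 [226. 226. 224. 226. 217. 197. 206. 205. 205. 206.
[... 3001 characters left out ...]
 4.  -0.   1.  -0.]
 [  0.  -2.   1.  -0.   1.  -3.  10.  74.  74.  87.  90.  86.  87.  90.  87.  81.  85.  73.  76.  -2.   1.   5.  -1.   1.  -0.]
 [ -0.  -3.   0. 920.  -1.  13.  10.  73.  74.  88.  86.  85.  81.  84.  87.  87.  86.  72.  71.   2.  -1.  -0.  -0.   0.  -1.]
 [  0.  -0.   1.   2.  10.  13.  14.  72.  74.  81.  86.  88.  87.  87.  84.  85.  88.  74.  74.  12.   0.  -2.   3.   4.  -1.]
 [  1.  -2.   1.  10.  11.  15.  11.  72.  72.  75.  83.  86.  88.  82.  86.  88.  84.  75.  73.  11.   1.  -0.  -1.   0.  -2.]
 [  2.   4.  12.  15.  14.  11.  15.  72.  75.  70.  81.  83.  83.  83.  85.  80.  74.  74.  73.  12.  13.   0.   0.  -2.   2.]]
[[351. 200.]
 [358. 195.]
 [344. 200.]]
```

```bash
python3 -W ignore -c "
from zs import *
s=load('xs.npz'); W=world(s)[170:220,325:380].reshape(-1,3); q=np.array((611.45,17.7)); u=np.array([.9925,.1219]); v=np.array([-u[1],u[0]])
k=W[(W[:,2]>112)&(W[:,2]<135)]; a=(k[:,:2]-q)@u; b=(k[:,:2]-q)@v
for m in(b>0,b<0): print(m.sum(),'a',np.percentile(a[m],[3,50,97]).round(1),'b',np.percentile(b[m],[3,50,97]).round(1))
p=W[(W[:,2]>96)&(W[:,2]<105)]; p=(p[:,:2]-q); print('post a,b',np.percentile(p@u,[3,97]).round(1),np.percentile(p@v,[3,97]).round(1))
"
```

```text
48 a [-7.   9.1 13.5] b [16.3 18.3 25.8]
43 a [-6.8 10.8 14.1] b [-29.1 -27.3 -19.6]
post a,b [-7.  17.6] [-15.8   8.5]
```

arm_command:
  commands: "-0.004 0.005 0.02 0 0 0 0.16; 0 0 0.03 0 0 0 0.16; 0 0 0.03 0 0 0 0.16; 0 0 0.012 0 0 0 0.16; 0 0 0 0 0 0 0.16; 0 0 0 0 0 0 0.16"

```text
t: 25.25
ee_pos: [611.6, 16.2, 89.5]
eef_rot: [-3.135, -0.2, -0.002]
wrist_force: [-0.3, 0.1, -0.7]
opening: 0.422
gripper_force: 0.0
```

arm_command:
  commands: "0 0 0.008 0 0 0 0.16; 0 0 0.006 0 0 0 0.16; 0 0 0 0 0 0 0.16"

```text
t: 25.55
ee_pos: [612.1, 16.1, 86.6]
eef_rot: [-3.135, -0.2, -0.004]
wrist_force: [-0.1, 0.2, 2.0]
opening: 0.422
gripper_force: 0.9
```

arm_command:
  commands: "0 0 0.006 0 0 0 0.16; 0 0 0.006 0 0 0 0.16; 0 0 0 0 0 0 0.16; 0 0 0 0 0 0 0.16"

```text
t: 25.95
ee_pos: [612.2, 16.1, 84.3]
eef_rot: [3.135, 0.2, 0.004]
wrist_force: [-2.7, 0.5, 7.3]
opening: 0.419
gripper_force: 3.4
```

arm_command:
  commands: "0 0 0.006 0 0 0 0.16; 0 0 0.004 0 0 0 0.16; 0 0 0 0 0 0 0.16; 0 0 0 0 0 0 0.16"

```text
t: 26.35
ee_pos: [612.3, 16.1, 84.0]
eef_rot: [3.135, 0.2, 0.004]
wrist_force: [-8.3, 0.8, 19.7]
opening: 0.422
gripper_force: 9.9
```

arm_command:
  commands: "0 0 0.002 0 0 0 0.16; 0 0 0 0 0 0 0.16; 0 0 0 0 0 0 0.16; 0 0 0 0 0 0 0.16; 0 0 0 0 0 0 0.16"

```text
t: 26.85
ee_pos: [612.3, 16.1, 83.9]
eef_rot: [3.135, 0.2, 0.004]
wrist_force: [-10.2, 0.2, 22.1]
opening: 0.42
gripper_force: 11.2
```

arm_command:
  commands: "0 0 -0.02 0 0 0 0.16; 0 0 -0.06 0 0 0 0.16; 0 0 -0.15 0 0 0 0.16; 0 0 -0.18 0 0 0 0.16; -0.1 0 -0.1 0 0 0 0.16; -0.19 0 0 0 0 0 0.16; -0.19 0 0 0 0 0 0.16; -0.1 0 0 0 0 0 0.16; 0 0 0 0 0 0 0.16; 0 0 0 0 0 0 0.16"

```text
t: 27.85
ee_pos: [468.0, -2.4, 208.2]
eef_rot: [3.135, 0.199, 0.005]
wrist_force: [0.1, -0.6, 0.6]
opening: 0.419
gripper_force: 0.0
```

```bash
python3 -W ignore -c "
from zs import *; from zr import zr
go(470,0,200,7.3)
s,t=look('y',350,200,295,190); zs(s); zr(t)
Z,L,D=zmap(t); m=(Z>80.5)&(Z<96)&(D>-2)
for y in range(168,215): print(''.join('#' if m[y,x] and L[y,x]>60 else 'o' if 96<=Z[y,x]<106 else '+' if Z[y,x]>106 else '-' if m[y,x] else '.' for x in range(272,322)))
"
```

```text
t 27.85 pos [468.   -2.4 208.2] turn units [ 0.003 -0.027 -0.005] shift units [ 0.0092 -0.0086  0.0329] open mm 36.4334391747839 F [ 0.1 -0.6  0.6] 0.0
post 99.28201588058198 base/desk
-32 R n 4 z 86.37 b -27.5 -21.0
-20 R n 4 z 86.82 b -24.4 -20.3
-14 R n 8 z 87.6 b -25.6 -15.5
-8 R n 7 z 85.22 b -23.2 -16.4
-2 R n 5 z 86.64 b -25.4 -16.7
4 R n 14 z 88.1 b -25.5 -14.7
10 R n 15 z 88.07 b -25.2 -11.6
16 L n 5 z 86.42 b 8.8 13.7
16 R n 13 z 87.22 b -21.3 -9.0
16 M n 18 z 89.29 b -7.9 7.9
22 R n 7 z 84.31 b -13.5 -9.4
22 M n 15 z 86.55 b -7.8 7.7
back (np.float64(87.34), 2) back-side L (np.float64(86.09), 1) R (np.float64(86.71), 3) arms L (np.float64(87.96), 9) R (np.float64(88.35), 11) post 100.95 collar 84.24298146787119
back outer [21.2 21.2 21.8 22.1 22.4 22.4]
..................................................
..................................................
..................................................
..................................................
..................................................
..................................................
...................
[... 1371 characters left out ...]
.###................###..............
.............-###.................##..............
.......+......###.................##..............
..............###................####.............
..............##.................-##-.............
..............###.................................
..............###-................................
..............-...................................
.........................................+........
..........................+.......................
..................................................
..........+.......................................
................+.........+.......................
..................................................
```

The ring sits level in the groove with its arms closed, and it's unchanged after a 22 N press. The robot is clear of everything, so I'm handing in.

```bash
python3 -c "
from bench import arm
print(arm.job_done())"
```

```text
the job is handed in; nothing more can be done
None
```

The snap ring is closed in the groove and was pressed home with about 22 N, the pliers lie flat on the desk, and the mug and stapler weren't touched; I handed the job in at about 28 s, and the hand-in returned no verdict.

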